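# Set the shoe-rest height on the fitting bench

### The job

Set up the shoe rest: pull the orange dust cap out of its hollow post and put it in the steel tray, then stack every steel height disc you find on the bench over the post, and last the black plastic wear disc on top. Then lock the stack with the brass screw: keep it upright, start it gently at the bottom of the deep well with its cross pin between the threads, and wind it clockwise without forcing until its flange is fully home, flush on the post; leave the other tools where they lie.

Things in the scene. Friction and masses are not known exactly. Their poses are not given: they have to be found in the camera images.
- rest: fixed shoe rest: blue square steel block 120 x 120 x 28 mm with a hollow aluminium post in its middle, 36 mm outside, 30 mm bore, top 78 mm above the bench (50 mm above the block). Two red lines on the block's top lie along its +x and -x. The bore is a deep well with a coarse two-start right-hand thread at the bottom. Origin: post axis at bench level, z up.
- rest_mouth (a point): centre of the post's open top, 78 mm above the bench; axes as rest. A screw fully home has its flange flush on this rim, 1.0 to 1.45 rad clockwise (from above) of the red lines; there it tightens.
- rest_gate (a point): outer end of the red line on +x, 57 mm from the axis, on the block's top. The red lines mark the two thread gates, half a turn apart: the cross pin drops past the top thread when it lies from 13 degrees clockwise to 45 anticlockwise (from above) of the lines, best 15 anticlockwise; either way round. The flange is then 4 to 7 mm above the post top; 8 to 15 mm if the pin still lies on the thread.
- rest_thread (a point): on the axis, 17 mm above the bench: height of the cross pin's axis once through the gates and on the lower thread. Turned clockwise from there the screw must be let down 4 mm per radian; the thread leaves about 1 mm of play up and down.
- cap: orange plastic dust cap: head 40 mm diameter, 18 mm high, with a stem 25 mm diameter, 16 mm long, hanging loose in the post's mouth. Origin: centre of the head's underside, z up along the head. At first it sits on the post with its origin at the post top.
- tray: fixed open steel tray 140 (x) x 130 (y) mm, 25 mm high, wall and floor about 4 mm. Origin: centre of its underside.
- screw: brass retaining screw, about 0.3 kg, hanging upright in its stand: round flange 50 mm diameter, 5 mm thick, thumb bar on top; below it a 27 mm shank 46 mm long with a tapered end, then a 16 mm nose with a steel cross pin. Origin: centre of the flange's underside, z up; x along the thumb bar and the cross pin. Half a turn makes no difference.
- screw_bar (a point): middle of the flat thumb bar, 30 mm above the origin: the bar is 40 mm long (screw x), 12 mm thick (screw y), and reaches from 5 to 38 mm above the origin; grip it across its thickness from above.
- screw_tip (a point): lower end of the nose, 70 mm below the origin on the axis. The cross pin is 6 mm thick and 27 mm long, along screw x, its axis 66 mm below the origin.
- stand: fixed wooden stand 70 x 70 x 74 mm with a 31 mm through hole; the screw hangs in it, its flange on the top. Origin: centre of the underside.
- disc0: steel height disc (some starts have fewer of them; absent ones read None), 62 mm outer diameter, 41 mm hole, 9 mm thick; lies flat. Origin: centre of the underside, z up; round, so its yaw is meaningless. Take it across its outside diameter from above.
- disc1: steel height disc (some starts have fewer of them; absent ones read None), 62 mm outer diameter, 41 mm hole, 9 mm thick; lies flat. Origin: centre of the underside, z up; round, so its yaw is meaningless. Take it across its outside diameter from above.
- disc2: steel height disc (some starts have fewer of them; absent ones read None), 62 mm outer diameter, 41 mm hole, 9 mm thick; lies flat. Origin: centre of the underside, z up; round, so its yaw is meaningless. Take it across its outside diameter from above.
- disc3: steel height disc (some starts have fewer of them; absent ones read None), 62 mm outer diameter, 41 mm hole, 9 mm thick; lies flat. Origin: centre of the underside, z up; round, so its yaw is meaningless. Take it across its outside diameter from above.
- wear: black plastic wear disc, 62 mm outer diameter, 41 mm hole, 9 mm thick; lies flat. Origin: centre of the underside, z up; round, so its yaw is meaningless. Take it across its outside diameter from above.
- horseshoe: bystander: dark steel horseshoe lying flat, about 130 x 120 mm, 14 mm high. Origin: near its middle.
- hoofpick: bystander: brass hoof pick lying flat, 155 mm long, 12 mm high. Origin: middle of the handle.
- clinchers: bystander: chrome clinchers lying flat, 215 mm long along x, 75 mm wide, 18 mm high. Origin: near the middle.
- hardy: bystander: squat cast-iron hardy tool, 45 x 45 mm foot, 58 mm high. Origin: centre of the underside.
- wedge: bystander: black plastic heel wedge, 70 x 50 mm, 16 mm high. Origin: centre of the underside.
Not all that is in view belongs to the job. What is shaped like the wear but purple or turquoise is not meant.

How it is judged:
By the outcome, as a careful person would: the job done as asked, in the order asked, and still so for the second after the job is handed in, with the robot touching nothing.
Of disc0, disc1, disc2, disc3 only 2 to 4 are there at a start; the rules pass over those that are not, and their reading is None.
At some moment in a run one of disc0, disc1, disc2, disc3, wear may be knocked a few centimetres aside while the robot is not near it.
It also fails if it takes over 210 s, if anything falls off the work surface, if the arm or the gripper's body presses on something with over 40 N, if the wrist force passes 120 N, or if a joint passes its speed limit or range.

### The arm

A 6-joint arm with a two-finger parallel gripper is mounted at the origin on the work surface. World frame = base frame: x ahead of the robot, y to its left, z up, the work surface at z = 0. Lengths are in mm, angles in rad, forces in N, time in s.
With the tool pointing down it reaches from about 350 to 775 mm from the base axis. Payload 7.3 kg.
Tool frame: the origin (TCP) lies midway between the tips of the shut fingers; the grasp point (between the pads) lies 19 mm behind it; z points along the fingers, y is the line along which they close (so a half turn about z gives the same grasp; the last joint's range is limited). The gripper opens to 92 mm and grips with 3 to 60 N. Pads are 19 mm wide; open, the fingers measure 130 mm over their backs; the gripper's body (75 mm by 190 mm) begins 47 mm behind the grasp point.
Start: joints at [-1.256, 0.342, 1.524, -0, 1.275, -0.146], TCP at [233.473, -470.25, 226.741] pointing down, gripper open.
Joint ranges: [-2.53, 2.53], [-0.77, 2.02], [0.04, 2.7], [-1, 4.14], [0.28, 2.66], [-3.11, 3.11]. Speed limits (rad/s): [2.57, 2.57, 3.14, 3.14, 3.14, 3.14].

### API

Orientations are given as [roll, pitch, yaw] about the fixed x, y, z axes, in that order (R = Rz(yaw) Ry(pitch) Rx(roll)).
In Python, from plant import monitor, optics, workorder gives the robot as it stands. The module is installed in compiled form; this text tells all that it offers.
- The arm moves only by the tool servo_tool, never from a script. Its arguments are lists of equal length, an entry for each row: "linear": the shift along the tool's x, y, z as a fraction of full scale, a list of three; "spin": the turn about the tool's z as a fraction of full scale. In form: {"linear": [[dx, dy, dz], ...], "spin": [spin, ...]}. A call has exactly 8 rows; each row shifts and turns the commanded pose from where the row before left it, along the tool's axes as they then stand; what a row does not reach is not made up. Full scale, the value 1, is 200 mm for a shift and 90 degrees for a turn. A row lasts 1/8 s, in which the tool goes at most 62.5 mm and 10.7 degrees, less where a joint would pass 70% of its speed; a pose out of reach is approached as far as the arm can. A call with a number of a shift or a turn outside -1 to 1 is refused whole. A call with a gripper value outside its range is refused whole. "hand" is the opening, from -1 (shut) to 1 (fully open), set as the call begins (left out, the last holds). The fingers move at their own pace and stop on an object; the grip force is fixed at half the most. Time passes only in rows, so rows that do not move let the fingers close, or fill a call up. It gives the time, the measured TCP pose, the force, the opening and the grip force at its end, in the units of the state.
- monitor.get_obs(): the state, without advancing time (a new reading comes with each control period).
- optics.capture(name): name is "scene" or "top"; returns a dict with "frame" (384x512x3 uint8, blue, green, red), "K" (3x3 intrinsics, pixels), "D" ([k1, k2, p1, p2, k3] as OpenCV has them; the pictures are not rectified), "world_to_cam" (4x4, takes a point from world to camera coordinates). Camera axes: x right, y down, z forward; pixel columns grow to the right and rows downward; lengths in mm; the calibration is good to about 2 mm. A picture is of the moment at which its call begins. There is no depth.
- workorder.close_job(): hands the job in; it is judged then, once.
The state is a dict: "time": time; "joint_positions": joint angles; "dq": joint speeds; "tau": joint torques, N m; "tool_pos": TCP position; "tcp_rot": TCP orientation; "contact_force": force on the tool from outside, world axes, zero at the start; "moment": the same for the moment, N m; "grip_width": finger opening in mm; "finger_force": force on a finger pad.
Only numpy, scipy, OpenCV 4.12 (cv2) and the standard library are available. Lean on these libraries where they do the work, as an engineer would, in place of code of your own. Each camera call takes 0.05 s, during which the arm holds its last target. There are 200 camera calls.

## Working session

There is one attempt and no reset: what is moved stays moved. The work goes in short steps, Python scripts to look and compute and a tool call to move; the robot and the scene stay as the last step left them, time stands still between calls to the robot, and variables do not carry over. Pictures are saved under pics/ and viewed, at most 14 in all, crops included, and the job is handed in when it is done.

Besides the shell and the picture viewer there is one more tool, called after "Emit:" by a JSON object that holds its "op" and its "data", one argument or row to a line. servo_tool: Moves the arm, as the interface text tells. Shift numbers are shares of 200 mm and turn numbers shares of 90 degrees, none past 1 either way. Its arguments: {"type":"object","properties":{"linear":{"type":"array","items":{"type":"array","items":{"type":"number","minimum":-1,"maximum":1}}},"spin":{"type":"array","items":{"type":"number","minimum":-1,"maximum":1}},"hand":{"type":"number"}},"required":["linear","spin"]}

```bash
mkdir -p pics; cat > h.py <<'E'
import numpy as np, cv2
from plant import monitor, optics, workorder
def snap(n,f):
    c=optics.capture(n); cv2.imwrite(f,c["frame"]); np.savez(f[:-4]+'.npz',**{k:np.array(v) for k,v in c.items()}); return c
def load(f): return dict(np.load(f[:-4]+'.npz'))
def ray(c,u,v,z):
    p=cv2.undistortPoints(np.array([[[u,v]]],float),c["K"],c["D"])[0,0]
    R=c["world_to_cam"][:3,:3];t=c["world_to_cam"][:3,3]
    o=-R.T@t; d=R.T@np.array([p[0],p[1],1]); return (o+d*(z-o[2])/d[2])
def proj(c,P):
    R=c["world_to_cam"][:3,:3];t=c["world_to_cam"][:3,3]
    return cv2.projectPoints(np.array(P,float).reshape(-1,3),cv2.Rodrigues(R)[0],t,c["K"],c["D"])[0][:,0]
def crop(c,u0,v0,u1,v1,s,f):
    cv2.imwrite(f,cv2.resize(c["frame"][v0:v1,u0:u1],None,fx=s,fy=s,interpolation=cv2.INTER_CUBIC))
E
python3 - <<'E'
from h import *
for n in("top","scene"):
    c=snap(n,f"pics/{n}0.png"); R=c["world_to_cam"]; print(n,c["K"].round(1).tolist(),(-R[:3,:3].T@R[:3,3]).round(),R[2,:3].round(2))
    crop(c,0,0,512,384,1.56,f"pics/{n}0b.png")
print({k:np.round(v,3).tolist() for k,v in monitor.get_obs().items()})
E
```

```text
top [[449.9, 0.0, 250.9], [0.0, 449.9, 183.9], [0.0, 0.0, 1.0]] [ 281.   65. 1389.] [ 0.19 -0.02 -0.98]
scene [[381.2, 0.0, 258.2], [0.0, 381.2, 196.1], [0.0, 0.0, 1.0]] [1033. -370.  864.] [-0.49  0.42 -0.77]
{'time': 0.1, 'joint_positions': [-1.256, 0.343, 1.525, -0.0, 1.275, -0.146], 'dq': [0.0, 0.0, -0.004, 0.0, 0.0, 0.001], 'tau': [0.002, -43.2, -24.47, 0.072, 0.053, -0.0], 'tool_pos': [233.36, -469.897, 226.129], 'tcp_rot': [-3.14, -0.0, 0.461], 'contact_force': [-0.039, -0.59, 0.241], 'moment': [0.022, 0.001, 0.022], 'finger_force': 0.0, 'grip_width': 92.152}
```

View pics/top0b.png

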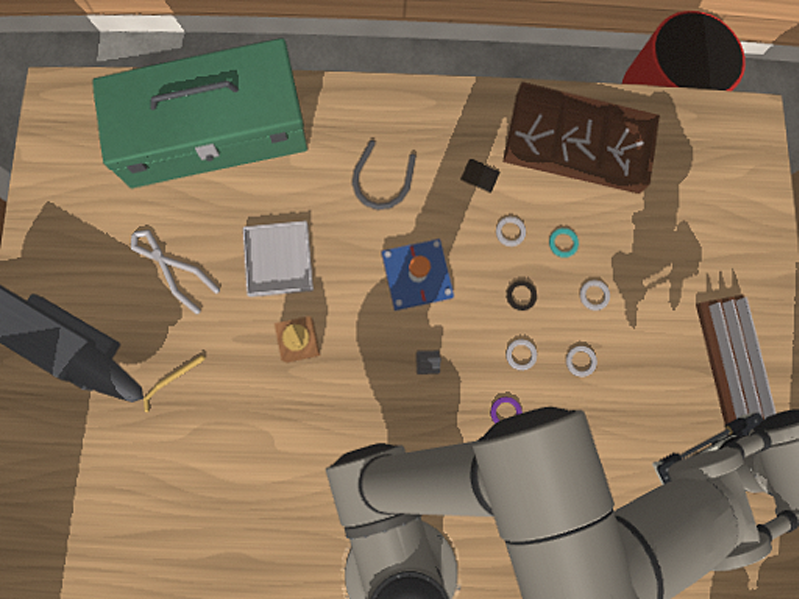

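View pics/scene0b.png

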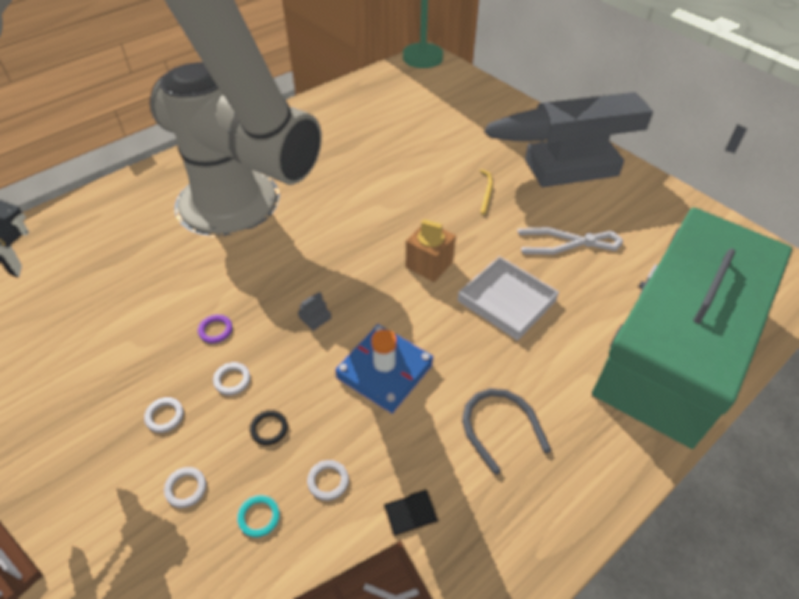

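Top view (800px): steel-like rings at (511,231), (595,294), (521,354), (581,360); black ring (521,294) = wear; turquoise (564,241) and purple (506,410) are decoys. Rest at (418,272), stand and screw at (297,338), tray at (279,258). I'll confirm these in one enlarged crop and measure.

```bash
python3 - <<'E'
from h import *
c=load("pics/top0.png")
a=cv2.resize(c["frame"][125:275,300:410],None,fx=4,fy=4,interpolation=cv2.INTER_CUBIC)
b=cv2.resize(c["frame"][135:240,155:300],None,fx=2.4,fy=2.4,interpolation=cv2.INTER_CUBIC)
s=load("pics/scene0.png")
d=cv2.resize(s["frame"][200:270,205:285],None,fx=4.3,fy=4.3,interpolation=cv2.INTER_CUBIC)
im=np.zeros((600,800,3),np.uint8); im[:600,:440]=a; im[:252,440:788]=b; im[270:571,440:784]=d
cv2.imwrite("pics/c1.png",im)
def fit(c,name,box,lo,hi,zt):
    u0,v0,u1,v1=box;k=8
    f=cv2.resize(c["frame"][v0:v1,u0:u1],None,fx=k,fy=k,interpolation=cv2.INTER_CUBIC)
    m=cv2.inRange(cv2.cvtColor(f,cv2.COLOR_BGR2HSV),lo,hi)
    cs,_=cv2.findContours(m,cv2.RETR_EXTERNAL,cv2.CHAIN_APPROX_NONE)
    for q in cs:
        if cv2.contourArea(q)<k*k*20: continue
        e=cv2.fitEllipse(cv2.convexHull(q)); u=(e[0][0]+.5)/k-.5+u0; v=(e[0][1]+.5)/k-.5+v0
        print(name,round(u,1),round(v,1),np.round(np.array(e[1])/k,1),ray(c,u,v,zt).round(1)[:2])
fit(c,"steel",(310,125,400,250),(0,0,120),(180,60,255),9)
fit(c,"wear",(320,175,350,203),(0,0,0),(180,255,70),9)
fit(c,"cap",(255,155,285,185),(3,120,120),(16,255,255),96)
fit(s,"steelS",(85,225,230,330),(0,0,120),(180,60,255),9)
fit(s,"wearS",(155,255,190,290),(0,0,0),(180,255,70),9)
fit(s,"capS",(230,205,262,230),(3,120,120),(16,255,255),96)
E
```

```text
steel 372.4 231.2 [19.7 20.2] [ 413.6 -351.4]
steel 333.9 227.0 [19.9 20.2] [ 424.  -229.9]
steel 381.0 188.8 [19.1 19.7] [ 549.1 -383. ]
steel 327.0 148.0 [19.2 19.4] [ 677.1 -210.3]
wear 334.0 188.8 [18.8 19.2] [ 544.5 -231.2]
cap 268.5 170.2 [12.7 13.1] [577.9 -18. ]
steelS 165.1 330.0 [26.6 29.4] [ 658.1 -322.1]
steelS 118.2 312.0 [24.9 28.8] [ 550.7 -384.6]
steelS 209.8 307.4 [26.  27.2] [ 679.3 -212.1]
steelS 104.6 265.6 [22.  26.5] [ 415.5 -352.9]
steelS 148.0 242.3 [21.2 24.7] [ 425.3 -231.2]
steelS 219.9 234.1 [10.8 24.2] [527.4 -68.9]
wearS 172.1 274.3 [19.9 22.7] [ 547.8 -233.1]
capS 246.1 218.1 [15.  16.8] [582.4 -20.3]
```

View pics/c1.png

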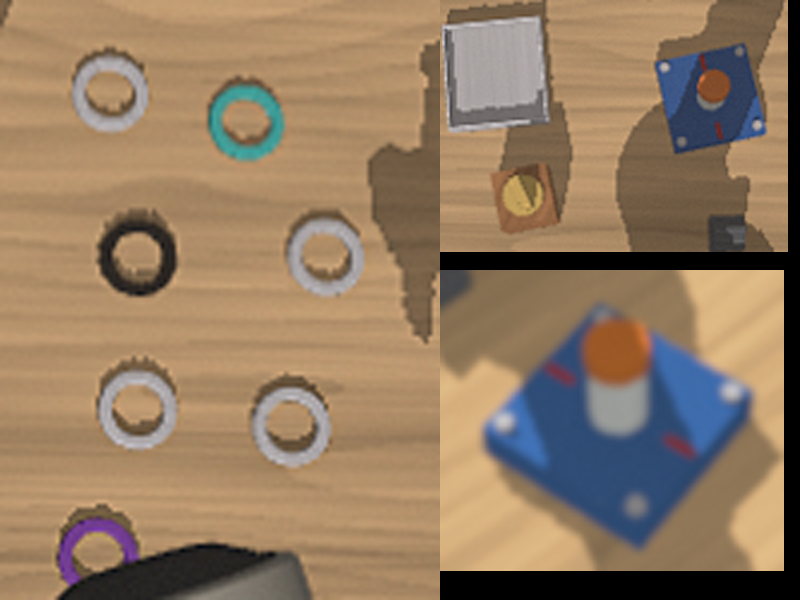

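Four steel discs are confirmed, and the black ring is the wear disc; the turquoise and purple ones are decoys. The block's corner bolts and red lines are clear. Next: rest, tray and screw.

```bash
python3 - <<'E'
from h import *
c=load("pics/top0.png"); s=load("pics/scene0.png")
B=np.array([[663,67],[740,50],[757,125],[681,142]],float)
B=(B-[440,0])/2.4+[155,135]
P=np.array([ray(c,u,v,29) for u,v in B]); print(P.round(1).tolist(),P.mean(0).round(1),np.linalg.norm(P-np.roll(P,1,0),axis=1).round(1))
S=np.array([[503,423],[636,505],[731,391],[601,313]],float); S=(S-[440,270])/4.3+[205,200]
Q=np.array([ray(s,u,v,29) for u,v in S]); print(Q.round(1).tolist(),Q.mean(0).round(1),np.linalg.norm(Q-np.roll(Q,1,0),axis=1).round(1))
for c_,L,z in((c,(np.array([[702,61],[719,131]])-[440,0])/2.4+[155,135],28),(s,(np.array([[562,374],[680,446]])-[440,270])/4.3+[205,200],28)):
    a,b=[ray(c_,u,v,z) for u,v in L]; print("red",a.round(1),b.round(1),np.degrees(np.arctan2(*(a-b)[[1,0]])), (a+b)[:2]/2)
T=(np.array([[444,28],[545,17],[549,123],[449,131]])-[440,0])/2.4+[155,135]
T=np.array([ray(c,u,v,25) for u,v in T]);print("tray",T.round(1).tolist(),T.mean(0))
im=np.zeros((500,790,3),np.uint8)
im[:, :400]=cv2.resize(c["frame"][198:238,174:206],(400,500),interpolation=cv2.INTER_CUBIC)
im[:, 400:]=cv2.resize(s["frame"][135:185,254:293],(390,500),interpolation=cv2.INTER_CUBIC)
cv2.imwrite("pics/c2.png",im)
E
```

```text
[[614.6, 42.3, 29.0], [640.7, -57.5, 29.0], [541.8, -80.6, 29.0], [516.8, 16.7, 29.0]] [578.5 -19.8  29. ] [101.2 103.1 101.5 100.5]
[[542.7, -79.1, 29.0], [639.7, -54.0, 29.0], [614.7, 43.3, 29.0], [515.0, 20.1, 29.0]] [578.  -17.4  29. ] [103.  100.2 100.5 102.4]
red [624.5  -8.2  28. ] [532.7 -31.8  28. ] 14.402082664347839 [578.61645445 -19.99273669]
red [536.3 -28.5  28. ] [624.6  -6.9  28. ] -166.26141482001023 [580.4429887  -17.67048256]
tray [[659.3, 330.0, 25.0], [678.2, 198.6, 25.0], [537.1, 186.7, 25.0], [522.8, 314.5, 25.0]] [599.36448765 257.43354321  25.        ]
```

View pics/c2.png

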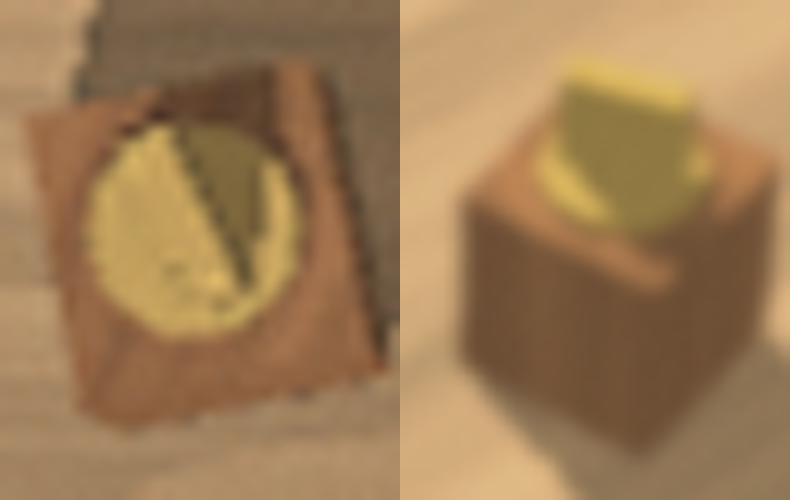

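Rest centre ≈ (578.5, -18.7) with yaw ≈ 14°, and both cameras agree. The tray is at ≈ (599, 257). Next I write a small planner.

```bash
cat >> h.py <<'E'
def plan(*wps, start=None):
    """wps: (x,y,z,yaw,nrows); prints rows in tool units, 3 decimals"""
    o=monitor.get_obs(); p=np.array(o["tool_pos"],float); y=o["tcp_rot"][2]
    if start is not None: p=np.array(start[:3],float); y=start[3]
    L=[];S=[]
    for x,yy,z,yaw,n in wps:
        t=np.array([x,yy,z]); 
        if yaw is None: yaw=y
        p0=p.copy(); y0=y
        for i in range(n):
            d=p0+(t-p0)*(i+1)/n-p
            c,s=np.cos(y),np.sin(y)
            l=np.round(np.array([c*d[0]+s*d[1], s*d[0]-c*d[1], -d[2]])/200,3)
            sp=round(-(y0+(yaw-y0)*(i+1)/n-y)/(np.pi/2),3)
            L.append(l.tolist());S.append(sp)
            p=p+200*np.array([c*l[0]+s*l[1], s*l[0]-c*l[1], -l[2]]); y=y-sp*np.pi/2
            if max(abs(l))>.3125 or abs(sp)>.118: print("TOO FAST",l,sp)
    while len(L)%8: L.append([0,0,0]);S.append(0)
    for k in range(0,len(L),8): print(str(L[k:k+8]).replace(' ',''),str(S[k:k+8]).replace(' ',''))
E
python3 - <<'E'
from h import *
plan((578.5,-18.7,140,.244,12),(578.5,-18.7,68,.244,4))
E
```

```text
[[0.212,-0.104,0.036],[0.211,-0.109,0.036],[0.208,-0.112,0.036],[0.207,-0.116,0.036],[0.204,-0.119,0.035],[0.202,-0.124,0.036],[0.2,-0.127,0.036],[0.197,-0.13,0.036]] [np.float64(0.012),np.float64(0.011),np.float64(0.012),np.float64(0.011),np.float64(0.012),np.float64(0.011),np.float64(0.012),np.float64(0.011)]
[[0.195,-0.134,0.036],[0.193,-0.138,0.036],[0.19,-0.141,0.036],[0.188,-0.144,0.036],[-0.0,-0.0,0.09],[-0.0,-0.0,0.09],[-0.0,-0.0,0.09],[-0.0,-0.0,0.09]] [np.float64(0.012),np.float64(0.011),np.float64(0.012),np.float64(0.011),np.float64(0.0),np.float64(0.0),np.float64(0.0),np.float64(0.0)]
```

Emit:
{"op": "servo_tool", "data": {
  "linear": [
    [0.212,-0.104,0.036],
    [0.211,-0.109,0.036],
    [0.208,-0.112,0.036],
    [0.207,-0.116,0.036],
    [0.204,-0.119,0.035],
    [0.202,-0.124,0.036],
    [0.2,-0.127,0.036],
    [0.197,-0.13,0.036]
  ],
  "spin": [0.012,0.011,0.012,0.011,0.012,0.011,0.012,0.011]
}}

```text
time: 1.1
tool_pos: [464.2, -168.1, 168.9]
tcp_rot: [-3.141, 0.0, 0.316]
contact_force: [0.5, 0.6, -0.2]
grip_width: 91.6
finger_force: 0.0
```

Emit:
{"op": "servo_tool", "data": {
  "linear": [
    [0.195,-0.134,0.036],
    [0.193,-0.138,0.036],
    [0.19,-0.141,0.036],
    [0.188,-0.144,0.036],
    [0,0,0.09],
    [0,0,0.09],
    [0,0,0.09],
    [0,0,0.09]
  ],
  "spin": [0.012,0.011,0.012,0.011,0,0,0,0]
}}

```text
time: 2.1
tool_pos: [578.4, -18.9, 67.5]
tcp_rot: [-3.141, 0.001, 0.244]
contact_force: [-0.1, -0.1, 0.9]
grip_width: 91.6
finger_force: 0.0
```

Emit:
{"op": "servo_tool", "data": {
  "linear": [
    [0,0,0],
    [0,0,0],
    [0,0,0],
    [0,0,0],
    [0,0,0],
    [0,0,0],
    [0,0,0],
    [0,0,0]
  ],
  "spin": [0,0,0,0,0,0,0,0],
  "hand": -1
}}

```text
time: 3.1
tool_pos: [578.7, -19.1, 68.7]
tcp_rot: [3.141, -0.0, 0.244]
contact_force: [-0.7, -0.1, 2.4]
grip_width: 39.6
finger_force: 30.0
```

```bash
python3 - <<'E'
from h import *
plan((578.5,-18.7,118,.244,3),(599.4,257.4,118,.13,8),(599.4,257.4,12,.13,5))
E
```

```text
[[-0.0,-0.001,-0.082],[-0.0,-0.0,-0.082],[-0.001,-0.001,-0.082],[0.054,-0.164,-0.0],[0.052,-0.165,-0.0],[0.05,-0.166,-0.0],[0.048,-0.167,-0.0],[0.045,-0.167,-0.0]] [np.float64(0.0),np.float64(0.0),np.float64(0.0),np.float64(0.009),np.float64(0.009),np.float64(0.009),np.float64(0.009),np.float64(0.009)]
[[0.042,-0.168,-0.0],[0.041,-0.168,-0.0],[0.037,-0.169,-0.0],[0.0,0.0,0.106],[0.0,0.0,0.106],[0.0,0.0,0.106],[0.0,0.0,0.106],[0.0,0.0,0.106]] [np.float64(0.009),np.float64(0.01),np.float64(0.009),np.float64(-0.0),np.float64(-0.0),np.float64(-0.0),np.float64(-0.0),np.float64(-0.0)]
```

Emit:
{"op": "servo_tool", "data": {
  "linear": [
    [0,0,-0.082],
    [0,0,-0.082],
    [0,0,-0.082],
    [0.054,-0.164,0],
    [0.052,-0.165,0],
    [0.05,-0.166,0],
    [0.048,-0.167,0],
    [0.045,-0.167,0]
  ],
  "spin": [0,0,0,0.009,0.009,0.009,0.009,0.009]
}}

```text
time: 4.1
tool_pos: [592.1, 154.8, 118.9]
tcp_rot: [3.141, -0.001, 0.173]
contact_force: [0.9, -1.3, -0.3]
grip_width: 39.0
finger_force: 30.0
```

Emit:
{"op": "servo_tool", "data": {
  "linear": [
    [0.042,-0.168,0],
    [0.041,-0.168,0],
    [0.037,-0.169,0],
    [0,0,0.106],
    [0,0,0.106],
    [0,0,0.106],
    [0,0,0.106],
    [0,0,0.1]
  ],
  "spin": [0.009,0.01,0.009,0,0,0,0,0]
}}

```text
time: 5.1
tool_pos: [599.9, 257.3, 13.3]
tcp_rot: [-3.142, -0.001, 0.129]
contact_force: [-0.1, 0.3, 0.3]
grip_width: 39.3
finger_force: 30.0
```

Emit:
{"op": "servo_tool", "data": {
  "linear": [
    [0,0,0],
    [0,0,0],
    [0,0,0],
    [0,0,0],
    [0,0,-0.1],
    [0,0,-0.2],
    [0,0,-0.25],
    [0,0,-0.25]
  ],
  "spin": [0,0,0,0,0,0,0,0],
  "hand": 0.25
}}

```text
time: 6.1
tool_pos: [599.4, 257.1, 174.8]
tcp_rot: [3.142, -0.0, 0.129]
contact_force: [0.8, 0.7, -0.3]
grip_width: 57.4
finger_force: 0.0
```

```bash
python3 - <<'E'
from h import *
c=snap("top","pics/top1.png"); s=snap("scene","pics/scene1.png")
im=np.zeros((600,800,3),np.uint8)
im[:300,:400]=cv2.resize(c["frame"][145:205,150:230],(400,300),interpolation=cv2.INTER_CUBIC)
im[:300,400:]=cv2.resize(s["frame"][150:225,280:380],(400,300),interpolation=cv2.INTER_CUBIC)
im[300:,:400]=cv2.resize(c["frame"][155:185,250:290],(400,300),interpolation=cv2.INTER_CUBIC)
im[300:,400:]=cv2.resize(s["frame"][205:235,226:266],(400,300),interpolation=cv2.INTER_CUBIC)
cv2.imwrite("pics/c3.png",im)
E
```

```text
(no output)
```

View pics/c3.png

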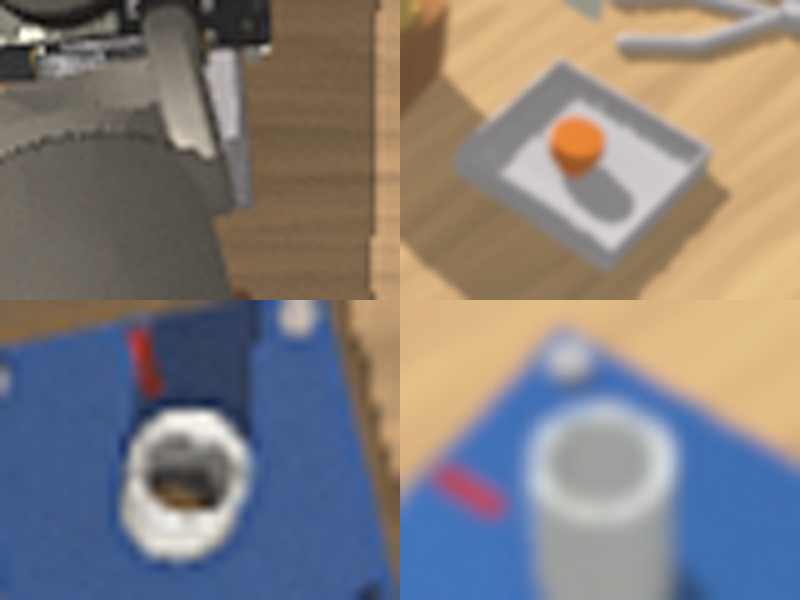

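The cap stands in the tray and the post is open. The rim centre is at about (190,467) in the top crop and (603,460) in the scene crop.

```bash
python3 - <<'E'
from h import *
c=load("pics/top1.png"); s=load("pics/scene1.png")
print(ray(c,268.55,171.25,78),ray(s,245.85,220.55,78))
# bores/rings re-measure in scene (undisturbed?) 
def fit(c,name,box,lo,hi,zt):
    u0,v0,u1,v1=box;k=8
    f=cv2.resize(c["frame"][v0:v1,u0:u1],None,fx=k,fy=k,interpolation=cv2.INTER_CUBIC)
    m=cv2.inRange(cv2.cvtColor(f,cv2.COLOR_BGR2HSV),lo,hi)
    for q in cv2.findContours(m,cv2.RETR_EXTERNAL,cv2.CHAIN_APPROX_NONE)[0]:
        if cv2.contourArea(q)<k*k*20: continue
        e=cv2.fitEllipse(cv2.convexHull(q)); u=(e[0][0]+.5)/k-.5+u0; v=(e[0][1]+.5)/k-.5+v0
        print(name,round(u,1),round(v,1),np.round(np.array(e[1])/k,1),ray(c,u,v,zt).round(1)[:2])
fit(c,"steel",(310,125,400,250),(0,0,120),(180,60,255),9)
fit(s,"steelS",(85,225,230,330),(0,0,120),(180,60,255),9)
# model check: project rim & block for hypotheses
plan((424.5,-230.5,150,.2,10),(424.5,-230.5,30,.2,4))
E
```

```text
[578.94241672 -19.253004    78.        ] [577.56112321 -17.53930674  78.        ]
steel 372.3 231.2 [19.7 20.2] [ 413.7 -351.4]
steel 333.9 227.0 [19.9 20.2] [ 424.  -229.9]
steel 381.0 188.8 [19.1 19.8] [ 549.2 -382.9]
steel 327.1 148.0 [19.2 19.4] [ 677.2 -210.4]
steelS 165.2 330.1 [26.6 29.5] [ 658.3 -322.1]
steelS 118.2 312.0 [25.  28.9] [ 550.6 -384.6]
steelS 209.8 307.4 [26.  27.2] [ 679.2 -212.1]
steelS 104.6 265.5 [22.  26.5] [ 415.5 -352.9]
steelS 148.0 242.3 [21.1 24.7] [ 425.2 -231.2]
steelS 165.4 239.5 [35.5 97.3] [ 447.7 -190.9]
[[-0.12,0.231,0.015],[-0.121,0.23,0.015],[-0.123,0.229,0.016],[-0.125,0.228,0.015],[-0.126,0.227,0.015],[-0.128,0.227,0.015],[-0.129,0.225,0.015],[-0.131,0.225,0.015]] [np.float64(-0.004),np.float64(-0.005),np.float64(-0.004),np.float64(-0.005),np.float64(-0.004),np.float64(-0.005),np.float64(-0.004),np.float64(-0.005)]
[[-0.133,0.224,0.016],[-0.134,0.223,0.015],[-0.0,-0.0,0.15],[-0.0,-0.0,0.15],[-0.0,-0.0,0.15],[-0.0,-0.0,0.15],[0,0,0],[0,0,0]] [np.float64(-0.004),np.float64(-0.005),np.float64(0.0),np.float64(0.0),np.float64(0.0),np.float64(0.0),0,0]
```

Emit:
{"op": "servo_tool", "data": {
  "linear": [
    [-0.12,0.231,0.015],
    [-0.121,0.23,0.015],
    [-0.123,0.229,0.016],
    [-0.125,0.228,0.015],
    [-0.126,0.227,0.015],
    [-0.128,0.227,0.015],
    [-0.129,0.225,0.015],
    [-0.131,0.225,0.015]
  ],
  "spin": [-0.004,-0.005,-0.004,-0.005,-0.004,-0.005,-0.004,-0.005],
  "hand": 1
}}

```text
time: 7.2
tool_pos: [456.3, -135.1, 148.6]
tcp_rot: [3.141, -0.0, 0.186]
contact_force: [1.1, -0.2, -1.0]
grip_width: 91.9
finger_force: 0.0
```

Emit:
{"op": "servo_tool", "data": {
  "linear": [
    [-0.133,0.224,0.016],
    [-0.134,0.223,0.015],
    [0,0,0.15],
    [0,0,0.15],
    [0,0,0.15],
    [0,0,0.15],
    [0,0,0.08],
    [0,0,0.05]
  ],
  "spin": [-0.004,-0.005,0,0,0,0,0,0]
}}

```text
time: 8.2
tool_pos: [420.9, -231.1, -0.6]
tcp_rot: [-3.141, 0.001, 0.2]
contact_force: [-27.1, 19.6, 131.7]
grip_width: 91.8
finger_force: 66.0
```

Emit:
{"op": "servo_tool", "data": {
  "linear": [
    [0,0,0],
    [0,0,0],
    [0,0,0],
    [0,0,0],
    [0,0,0],
    [0,0,0],
    [0,0,0],
    [0,0,0]
  ],
  "spin": [0,0,0,0,0,0,0,0],
  "hand": -1
}}

```text
time: 9.2
tool_pos: [423.1, -231.8, 0.0]
tcp_rot: [3.139, -0.004, 0.2]
contact_force: [-3.2, 8.1, 35.6]
grip_width: 60.8
finger_force: 37.3
```

```bash
python3 - <<'E'
from h import *
plan((424.6,-230.5,110,.2,3),(578.3,-18.5,110,.2,6),(578.3,-18.5,86,.2,2),(578.3,-18.5,60,.2,5))
E
```

```text
[[0.003,-0.002,-0.183],[0.003,-0.001,-0.184],[0.003,-0.002,-0.183],[0.16,-0.148,0.0],[0.161,-0.148,0.0],[0.16,-0.147,0.0],[0.161,-0.148,0.0],[0.16,-0.148,0.0]] [np.float64(-0.0),np.float64(-0.0),np.float64(-0.0),np.float64(-0.0),np.float64(-0.0),np.float64(-0.0),np.float64(-0.0),np.float64(-0.0)]
[[0.161,-0.148,0.0],[-0.0,0.0,0.06],[-0.0,0.0,0.06],[-0.0,0.0,0.026],[-0.0,0.0,0.026],[-0.0,0.0,0.026],[-0.0,0.0,0.026],[-0.0,0.0,0.026]] [np.float64(-0.0),np.float64(-0.0),np.float64(-0.0),np.float64(-0.0),np.float64(-0.0),np.float64(-0.0),np.float64(-0.0),np.float64(-0.0)]
```

That descent pressed the fingertips on the bench with about 130 N. I planned from a reading taken before the arm had settled, so the wrist force may have passed its limit. From here I'll settle before planning and approach slowly.

Emit:
{"op": "servo_tool", "data": {
  "linear": [
    [0,0,-0.02],
    [0,0,-0.1],
    [0,0,-0.2],
    [0,0,-0.2],
    [0,0,-0.02],
    [0,0,0],
    [0,0,0],
    [0,0,0]
  ],
  "spin": [0,0,0,0,0,0,0,0]
}}

```text
time: 10.2
tool_pos: [420.9, -231.2, 103.4]
tcp_rot: [-3.14, 0.002, 0.2]
contact_force: [0.1, -0.0, -1.1]
grip_width: 60.6
finger_force: 30.0
```

```bash
python3 - <<'E'
from h import *
plan((578.3,-18.5,110,.2,6))
E
```

```text
[[0.164,-0.148,-0.006],[0.163,-0.147,-0.005],[0.164,-0.148,-0.006],[0.164,-0.148,-0.005],[0.164,-0.147,-0.006],[0.163,-0.148,-0.005],[0,0,0],[0,0,0]] [np.float64(0.0),np.float64(0.0),np.float64(0.0),np.float64(0.0),np.float64(0.0),np.float64(0.0),0,0]
```

Emit:
{"op": "servo_tool", "data": {
  "linear": [
    [0.164,-0.148,-0.006],
    [0.163,-0.147,-0.005],
    [0.164,-0.148,-0.006],
    [0.164,-0.148,-0.005],
    [0.164,-0.147,-0.006],
    [0.163,-0.148,-0.005],
    [0,0,0],
    [0,0,0]
  ],
  "spin": [0,0,0,0,0,0,0,0]
}}

```text
time: 11.2
tool_pos: [578.0, -19.1, 110.2]
tcp_rot: [-3.141, 0.002, 0.201]
contact_force: [0.4, 0.1, -1.0]
grip_width: 61.0
finger_force: 30.0
```

```bash
python3 - <<'E'
from h import *
c=snap("top","pics/top2.png"); s=snap("scene","pics/scene2.png")
im=np.zeros((600,800,3),np.uint8)
im[:,:400]=cv2.resize(s["frame"][175:235,226:266],(400,600),interpolation=cv2.INTER_CUBIC)
im[:,400:]=cv2.resize(c["frame"][140:200,250:290],(400,600),interpolation=cv2.INTER_CUBIC)
for R in(31,20.5):
  a=np.linspace(0,2*np.pi,60); P=np.c_[578.3+R*np.cos(a),-18.5+R*np.sin(a),0*a+119]
  for x,y in proj(s,P): cv2.circle(im,(int((x-226)*10+4.5),int((y-175)*10+4.5)),2,(0,255,0),-1)
cv2.imwrite("pics/c4.png",im); print(monitor.get_obs()["tool_pos"])
E
```

```text
[577.93586408 -19.80795814 110.64998548]
```

View pics/c4.png

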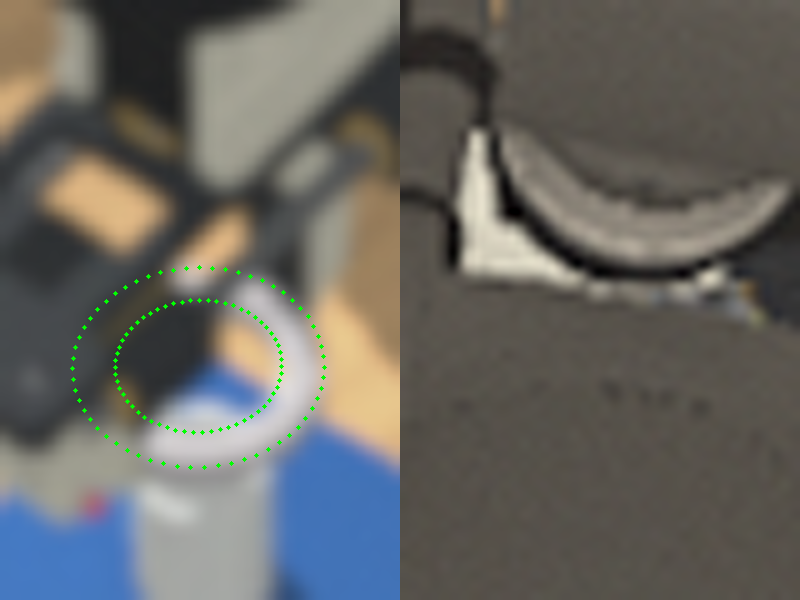

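Emit:
{"op": "servo_tool", "data": {
  "linear": [
    [0,-0.005,0.03],
    [0,0,0.04],
    [0,0,0.04],
    [0,0,0.02],
    [0,0,0.01],
    [0,0,0.01],
    [0,0,0.01],
    [0,0,0]
  ],
  "spin": [0,0,0,0,0,0,0,0]
}}

```text
time: 12.3
tool_pos: [578.5, -17.9, 79.0]
tcp_rot: [3.142, 0.0, 0.2]
contact_force: [-0.4, 0.2, -0.5]
grip_width: 60.7
finger_force: 30.0
```

Emit:
{"op": "servo_tool", "data": {
  "linear": [
    [0,0.002,0.01],
    [0,0,0.01],
    [0,0,0.01],
    [0,0,0.01],
    [0,0,0.01],
    [0,0,0.01],
    [0,0,0],
    [0,0,0]
  ],
  "spin": [0,0,0,0,0,0,0,0]
}}

```text
time: 13.3
tool_pos: [578.6, -18.3, 67.2]
tcp_rot: [3.141, -0.0, 0.2]
contact_force: [-0.5, -0.5, -1.9]
grip_width: 60.2
finger_force: 30.0
```

Emit:
{"op": "servo_tool", "data": {
  "linear": [
    [0,0,0.03],
    [0,0,0.03],
    [0,0,0.03],
    [0,0,0.03],
    [0,0,0.03],
    [0,0,0.02],
    [0,0,0],
    [0,0,0]
  ],
  "spin": [0,0,0,0,0,0,0,0]
}}

```text
time: 14.3
tool_pos: [578.8, -18.3, 33.3]
tcp_rot: [3.141, -0.0, 0.2]
contact_force: [1.0, -0.3, -1.6]
grip_width: 60.7
finger_force: 30.0
```

Emit:
{"op": "servo_tool", "data": {
  "linear": [
    [0,0,0],
    [0,0,0],
    [0,0,0],
    [0,0,-0.1],
    [0,0,-0.2],
    [0,0,-0.1],
    [0,0,0],
    [0,0,0]
  ],
  "spin": [0,0,0,0,0,0,0,0],
  "hand": 0.8
}}

```text
time: 15.3
tool_pos: [578.0, -18.2, 112.1]
tcp_rot: [-3.141, 0.001, 0.2]
contact_force: [-0.3, 0.3, -0.7]
grip_width: 82.6
finger_force: 0.0
```

```bash
python3 - <<'E'
from h import *
plan((414.6,-352.2,110,.2,8),(414.6,-352.2,30,.2,4))
E
```

```text
[[-0.142,0.184,0.001],[-0.141,0.185,0.002],[-0.142,0.184,0.001],[-0.141,0.184,0.001],[-0.142,0.184,0.002],[-0.141,0.185,0.001],[-0.142,0.184,0.001],[-0.141,0.184,0.002]] [np.float64(0.0),np.float64(0.0),np.float64(0.0),np.float64(0.0),np.float64(0.0),np.float64(0.0),np.float64(0.0),np.float64(0.0)]
[[-0.0,0.0,0.1],[-0.0,0.0,0.1],[-0.0,0.0,0.1],[-0.0,0.0,0.1],[0,0,0],[0,0,0],[0,0,0],[0,0,0]] [np.float64(0.0),np.float64(0.0),np.float64(0.0),np.float64(0.0),0,0,0,0]
```

Emit:
{"op": "servo_tool", "data": {
  "linear": [
    [-0.142,0.184,0.001],
    [-0.141,0.185,0.002],
    [-0.142,0.184,0.001],
    [-0.141,0.184,0.001],
    [-0.142,0.184,0.002],
    [-0.141,0.185,0.001],
    [-0.142,0.184,0.001],
    [-0.141,0.184,0.002]
  ],
  "spin": [0,0,0,0,0,0,0,0]
}}

```text
time: 16.3
tool_pos: [414.0, -353.0, 109.5]
tcp_rot: [-3.14, 0.001, 0.2]
contact_force: [0.5, -0.3, -0.2]
grip_width: 82.8
finger_force: 0.0
```

Emit:
{"op": "servo_tool", "data": {
  "linear": [
    [0,0,0.1],
    [0,0,0.1],
    [0,0,0.1],
    [0,0,0.05],
    [0,0,0],
    [0,0,0],
    [0,0,0],
    [0,0,0]
  ],
  "spin": [0,0,0,0,0,0,0,0]
}}

```text
time: 17.3
tool_pos: [415.5, -352.4, 41.5]
tcp_rot: [3.141, -0.001, 0.2]
contact_force: [-0.2, -0.3, 1.2]
grip_width: 82.3
finger_force: 0.0
```

```bash
cat >> h.py <<'E'
def fit(c,name,box,lo,hi,zt):
    u0,v0,u1,v1=box;k=8
    f=cv2.resize(c["frame"][v0:v1,u0:u1],None,fx=k,fy=k,interpolation=cv2.INTER_CUBIC)
    m=cv2.inRange(cv2.cvtColor(f,cv2.COLOR_BGR2HSV),lo,hi)
    for q in cv2.findContours(m,cv2.RETR_EXTERNAL,cv2.CHAIN_APPROX_NONE)[0]:
        if cv2.contourArea(q)<k*k*80: continue
        e=cv2.fitEllipse(cv2.convexHull(q)); u=(e[0][0]+.5)/k-.5+u0; v=(e[0][1]+.5)/k-.5+v0
        print(name,round(u,1),round(v,1),np.round(np.array(e[1])/k,1),ray(c,u,v,zt).round(1)[:2])
def find(tag):
    c=snap("top",f"pics/top{tag}.png"); s=snap("scene",f"pics/scene{tag}.png")
    for n,i,b in(("T",c,(300,125,410,250)),("S",s,(60,215,230,340))):
        fit(i,n+" steel",b,(0,0,120),(180,60,255),9); fit(i,n+" dark",b,(0,0,0),(180,255,70),9)
    print(np.round(monitor.get_obs()["tool_pos"],1))
E
python3 -c "
from h import *
find('3')"
```

```text
T steel 376.0 218.5 [ 8.6 23.2] [ 453.9 -363.9]
T steel 329.1 247.8 [59.3 80.2] [ 359.4 -214.4]
T steel 327.0 148.0 [19.2 19.5] [ 677.2 -210.4]
T dark 355.9 227.8 [17.1 38.9] [ 423.  -299.3]
T dark 309.9 215.2 [ 9.2 50.4] [ 458.8 -154.8]
T dark 398.2 202.7 [15.7 35.1] [ 505.9 -437.6]
T dark 334.0 188.9 [18.9 19.2] [ 544.3 -231.2]
S steel 118.2 312.0 [24.7 29.1] [ 550.6 -384.6]
S steel 209.8 307.4 [26.1 27.2] [ 679.3 -212.1]
S steel 104.6 265.5 [22.  26.5] [ 415.5 -352.9]
S steel 94.1 227.5 [20.9 39.4] [ 287.  -321.7]
S dark 172.2 274.3 [19.8 22.5] [ 547.8 -233. ]
S dark 76.1 252.1 [27.3 49.2] [ 329.9 -393.1]
S dark 114.7 230.0 [12.4 35.6] [ 331.3 -281.4]
S dark 76.4 221.5 [18.7 32.9] [ 235.5 -351.4]
[ 415.4 -352.3   41.3]
```

Emit:
{"op": "servo_tool", "data": {
  "linear": [
    [-0.004,0,0.05],
    [0,0,0.05],
    [0,0,0.04],
    [0,0,0.025],
    [0,0,0.015],
    [0,0,0.005],
    [0,0,0],
    [0,0,0]
  ],
  "spin": [0,0,0,0,0,0,0,0]
}}

```text
time: 18.4
tool_pos: [414.6, -352.5, 4.2]
tcp_rot: [3.141, -0.0, 0.2]
contact_force: [0.1, -0.1, 0.8]
grip_width: 82.5
finger_force: 0.0
```

Emit:
{"op": "servo_tool", "data": {
  "linear": [
    [0,0,0],
    [0,0,0],
    [0,0,0],
    [0,0,0],
    [0,0,0],
    [0,0,0],
    [0,0,0],
    [0,0,0]
  ],
  "spin": [0,0,0,0,0,0,0,0],
  "hand": -1
}}

```text
time: 19.4
tool_pos: [414.5, -352.4, 4.0]
tcp_rot: [3.141, -0.0, 0.2]
contact_force: [0.4, -0.6, 1.9]
grip_width: 60.7
finger_force: 30.0
```

Emit:
{"op": "servo_tool", "data": {
  "linear": [
    [0,0,-0.02],
    [0,0,-0.1],
    [0,0,-0.2],
    [0,0,-0.18],
    [0,0,-0.03],
    [0,0,0],
    [0,0,0],
    [0,0,0]
  ],
  "spin": [0,0,0,0,0,0,0,0]
}}

```text
time: 20.4
tool_pos: [414.1, -351.9, 108.7]
tcp_rot: [-3.14, 0.001, 0.2]
contact_force: [-0.5, 0.2, -1.4]
grip_width: 60.7
finger_force: 30.0
```

```bash
python3 - <<'E'
from h import *
plan((578.4,-18.4,110,.2,8))
E
```

```text
[[0.142,-0.184,-0.001],[0.142,-0.184,-0.001],[0.142,-0.184,-0.001],[0.142,-0.183,-0.0],[0.142,-0.184,-0.001],[0.143,-0.184,-0.001],[0.142,-0.184,-0.001],[0.142,-0.184,-0.001]] [np.float64(0.0),np.float64(0.0),np.float64(0.0),np.float64(0.0),np.float64(0.0),np.float64(0.0),np.float64(0.0),np.float64(0.0)]
```

Emit:
{"op": "servo_tool", "data": {
  "linear": [
    [0.142,-0.184,-0.001],
    [0.142,-0.184,-0.001],
    [0.142,-0.184,-0.001],
    [0.142,-0.183,0],
    [0.142,-0.184,-0.001],
    [0.143,-0.184,-0.001],
    [0.142,-0.184,-0.001],
    [0.142,-0.184,-0.001]
  ],
  "spin": [0,0,0,0,0,0,0,0]
}}

```text
time: 21.4
tool_pos: [579.2, -17.4, 110.5]
tcp_rot: [-3.141, 0.001, 0.2]
contact_force: [0.6, -0.6, -1.2]
grip_width: 60.7
finger_force: 30.0
```

Emit:
{"op": "servo_tool", "data": {
  "linear": [
    [0,0,0.02],
    [0,0,0.04],
    [0,0,0.04],
    [0,0,0.01],
    [0,0,0],
    [0,0,0],
    [0,0,0],
    [0,0,0]
  ],
  "spin": [0,0,0,0,0,0,0,0]
}}

```text
time: 22.4
tool_pos: [579.0, -18.8, 89.5]
tcp_rot: [3.141, -0.0, 0.2]
contact_force: [0.3, -0.3, -1.4]
grip_width: 60.6
finger_force: 30.0
```

Shift −0.5 mm in x, +0.4 in y, then down slowly.

Emit:
{"op": "servo_tool", "data": {
  "linear": [
    [-0.003,-0.002,0.02],
    [0,0,0.01],
    [0,0,0.01],
    [0,0,0.01],
    [0,0,0.01],
    [0,0,0.01],
    [0,0,0.01],
    [0,0,0]
  ],
  "spin": [0,0,0,0,0,0,0,0]
}}

```text
time: 23.4
tool_pos: [578.2, -18.6, 73.1]
tcp_rot: [-3.142, 0.0, 0.2]
contact_force: [0.2, -1.1, -1.4]
grip_width: 60.6
finger_force: 30.0
```

Emit:
{"op": "servo_tool", "data": {
  "linear": [
    [0,0,0.03],
    [0,0,0.03],
    [0,0,0.03],
    [0,0,0.03],
    [0,0,0.02],
    [0,0,0.01],
    [0,0,0],
    [0,0,0]
  ],
  "spin": [0,0,0,0,0,0,0,0]
}}

```text
time: 24.4
tool_pos: [578.4, -18.6, 43.5]
tcp_rot: [3.141, -0.0, 0.2]
contact_force: [-0.6, 0.3, -0.4]
grip_width: 60.5
finger_force: 30.0
```

Emit:
{"op": "servo_tool", "data": {
  "linear": [
    [0,0,0],
    [0,0,0],
    [0,0,0],
    [0,0,-0.1],
    [0,0,-0.15],
    [0,0,-0.08],
    [0,0,0],
    [0,0,0]
  ],
  "spin": [0,0,0,0,0,0,0,0],
  "hand": 0.8
}}

```text
time: 25.4
tool_pos: [577.6, -18.5, 108.3]
tcp_rot: [-3.141, 0.001, 0.2]
contact_force: [0.0, 0.4, 1.0]
grip_width: 82.1
finger_force: 0.0
```

```bash
python3 - <<'E'
from h import *
plan((549.9,-383.8,110,.2,7))
E
```

```text
[[-0.071,0.252,-0.001],[-0.072,0.252,-0.001],[-0.071,0.251,-0.002],[-0.071,0.252,-0.001],[-0.071,0.252,-0.001],[-0.072,0.252,-0.001],[-0.071,0.252,-0.001],[0,0,0]] [np.float64(0.0),np.float64(0.0),np.float64(0.0),np.float64(0.0),np.float64(0.0),np.float64(0.0),np.float64(0.0),0]
```

Emit:
{"op": "servo_tool", "data": {
  "linear": [
    [-0.071,0.252,-0.001],
    [-0.072,0.252,-0.001],
    [-0.071,0.251,-0.002],
    [-0.071,0.252,-0.001],
    [-0.071,0.252,-0.001],
    [-0.072,0.252,-0.001],
    [-0.071,0.252,-0.001],
    [0,0,0]
  ],
  "spin": [0,0,0,0,0,0,0,0]
}}

```text
time: 26.4
tool_pos: [548.8, -387.5, 108.9]
tcp_rot: [-3.141, 0.001, 0.195]
contact_force: [0.2, 0.1, -0.0]
grip_width: 82.4
finger_force: 0.0
```

Emit:
{"op": "servo_tool", "data": {
  "linear": [
    [0,0,0.1],
    [0,0,0.1],
    [0,0,0.1],
    [0,0,0.05],
    [0,0,0],
    [0,0,0],
    [0,0,0],
    [0,0,0]
  ],
  "spin": [0,0,0,0,0,0,0,0]
}}

```text
time: 27.4
tool_pos: [550.7, -384.2, 41.6]
tcp_rot: [3.141, -0.001, 0.2]
contact_force: [-0.8, -0.7, -0.4]
grip_width: 82.8
finger_force: 0.0
```

```bash
python3 -c "
from h import *
find('4')"
```

```text
T steel 358.0 269.5 [ 67.5 109.5] [ 294.9 -304. ]
T steel 329.0 209.9 [57.9 83.8] [ 477.2 -214.6]
T steel 327.0 148.0 [19.2 19.4] [ 677.2 -210.3]
T dark 308.3 245.3 [ 8.2 25.2] [ 365.8 -149.9]
T dark 389.5 228.8 [24.8 49.6] [ 422.3 -406.7]
T dark 311.7 185.2 [13.7 34.6] [ 553.9 -160.3]
T dark 371.0 183.2 [18.3 29. ] [ 566.3 -350.8]
T dark 403.8 153.4 [12.3 31.7] [ 668.5 -463.2]
S steel 118.1 312.0 [25.  28.9] [ 550.5 -384.6]
S steel 209.8 307.4 [26.1 27.2] [ 679.1 -212.1]
S steel 103.3 269.7 [40.6 51.2] [ 424.6 -360.8]
S steel 70.3 225.3 [27.7 34.7] [ 236.9 -369.9]
S dark 172.2 274.3 [19.7 22.4] [ 547.8 -233. ]
S dark 130.7 277.7 [12.5 37.9] [ 489.3 -318. ]
S dark 87.8 291.5 [36.3 80.9] [ 455.4 -417.6]
S dark 88.9 261.0 [11.8 13.7] [ 377.  -378.3]
S dark 93.6 225.1 [19.8 47.4] [ 278.4 -319.1]
[ 550.6 -384.1   41.3]
```

Emit:
{"op": "servo_tool", "data": {
  "linear": [
    [-0.004,0,0.05],
    [0,0,0.05],
    [0,0,0.04],
    [0,0,0.025],
    [0,0,0.015],
    [0,0,0.005],
    [0,0,0],
    [0,0,0]
  ],
  "spin": [0,0,0,0,0,0,0,0]
}}

```text
time: 28.5
tool_pos: [549.9, -384.3, 4.3]
tcp_rot: [3.141, -0.0, 0.2]
contact_force: [0.6, -0.1, -0.1]
grip_width: 82.6
finger_force: 0.0
```

Emit:
{"op": "servo_tool", "data": {
  "linear": [
    [0,0,0],
    [0,0,0],
    [0,0,0],
    [0,0,0],
    [0,0,0],
    [0,0,0],
    [0,0,0],
    [0,0,0]
  ],
  "spin": [0,0,0,0,0,0,0,0],
  "hand": -1
}}

```text
time: 29.5
tool_pos: [549.7, -384.2, 4.0]
tcp_rot: [3.141, -0.0, 0.2]
contact_force: [-1.6, -0.5, 1.0]
grip_width: 60.1
finger_force: 30.0
```

Emit:
{"op": "servo_tool", "data": {
  "linear": [
    [0,0,-0.02],
    [0,0,-0.1],
    [0,0,-0.2],
    [0,0,-0.18],
    [0,0,-0.03],
    [0,0,0],
    [0,0,0],
    [0,0,0]
  ],
  "spin": [0,0,0,0,0,0,0,0]
}}

```text
time: 30.5
tool_pos: [549.2, -383.7, 108.4]
tcp_rot: [-3.14, 0.002, 0.2]
contact_force: [0.7, 1.0, -1.0]
grip_width: 59.9
finger_force: 30.0
```

```bash
python3 - <<'E'
from h import *
plan((578.4,-18.4,110,.2,8))
E
```

```text
[[0.063,-0.22,-0.001],[0.063,-0.22,-0.001],[0.064,-0.22,-0.001],[0.063,-0.221,-0.001],[0.063,-0.22,-0.001],[0.063,-0.22,-0.001],[0.064,-0.22,-0.001],[0.063,-0.22,-0.001]] [np.float64(0.0),np.float64(0.0),np.float64(0.0),np.float64(0.0),np.float64(0.0),np.float64(0.0),np.float64(0.0),np.float64(0.0)]
```

Emit:
{"op": "servo_tool", "data": {
  "linear": [
    [0.063,-0.22,-0.001],
    [0.063,-0.22,-0.001],
    [0.064,-0.22,-0.001],
    [0.063,-0.221,-0.001],
    [0.063,-0.22,-0.001],
    [0.063,-0.22,-0.001],
    [0.064,-0.22,-0.001],
    [0.063,-0.22,-0.001]
  ],
  "spin": [0,0,0,0,0,0,0,0]
}}

```text
time: 31.5
tool_pos: [578.7, -17.3, 110.9]
tcp_rot: [-3.141, 0.001, 0.2]
contact_force: [0.8, 0.5, -0.2]
grip_width: 60.1
finger_force: 30.0
```

Emit:
{"op": "servo_tool", "data": {
  "linear": [
    [0,0,0.02],
    [0,0,0.04],
    [0,0,0.04],
    [0,0,0.01],
    [0,0,0],
    [0,0,0],
    [0,0,0],
    [0,0,0]
  ],
  "spin": [0,0,0,0,0,0,0,0]
}}

```text
time: 32.5
tool_pos: [579.0, -18.8, 89.7]
tcp_rot: [3.141, -0.0, 0.2]
contact_force: [0.0, -1.0, -1.3]
grip_width: 60.1
finger_force: 30.0
```

Emit:
{"op": "servo_tool", "data": {
  "linear": [
    [-0.003,-0.002,0.02],
    [0,0,0.01],
    [0,0,0.01],
    [0,0,0.01],
    [0,0,0.01],
    [0,0,0.01],
    [0,0,0.01],
    [0,0,0]
  ],
  "spin": [0,0,0,0,0,0,0,0]
}}

```text
time: 33.5
tool_pos: [578.2, -18.6, 73.3]
tcp_rot: [-3.142, 0.0, 0.2]
contact_force: [-0.7, 0.6, -0.8]
grip_width: 60.0
finger_force: 30.0
```

Emit:
{"op": "servo_tool", "data": {
  "linear": [
    [0,0,0.02],
    [0,0,0.02],
    [0,0,0.02],
    [0,0,0.02],
    [0,0,0.01],
    [0,0,0.01],
    [0,0,0],
    [0,0,0]
  ],
  "spin": [0,0,0,0,0,0,0,0]
}}

```text
time: 34.5
tool_pos: [578.3, -18.6, 53.6]
tcp_rot: [3.141, -0.0, 0.2]
contact_force: [-0.4, 0.5, -1.0]
grip_width: 60.3
finger_force: 30.0
```

Emit:
{"op": "servo_tool", "data": {
  "linear": [
    [0,0,0],
    [0,0,0],
    [0,0,0],
    [0,0,-0.1],
    [0,0,-0.13],
    [0,0,-0.05],
    [0,0,0],
    [0,0,0]
  ],
  "spin": [0,0,0,0,0,0,0,0],
  "hand": 0.8
}}

```text
time: 35.5
tool_pos: [577.7, -18.5, 108.5]
tcp_rot: [-3.141, 0.002, 0.2]
contact_force: [-0.4, -0.2, -0.8]
grip_width: 82.8
finger_force: 0.0
```

```bash
python3 - <<'E'
from h import *
plan((678.2,-211.2,110,.2,5))
E
```

```text
[[0.06,0.209,-0.001],[0.06,0.209,-0.002],[0.061,0.208,-0.001],[0.06,0.209,-0.002],[0.06,0.209,-0.001],[0,0,0],[0,0,0],[0,0,0]] [np.float64(0.0),np.float64(0.0),np.float64(0.0),np.float64(0.0),np.float64(0.0),0,0,0]
```

Emit:
{"op": "servo_tool", "data": {
  "linear": [
    [0.06,0.209,-0.001],
    [0.06,0.209,-0.002],
    [0.061,0.208,-0.001],
    [0.06,0.209,-0.002],
    [0.06,0.209,-0.001],
    [0,0,0],
    [0,0,0],
    [0,0,0]
  ],
  "spin": [0,0,0,0,0,0,0,0],
  "hand": 0.58
}}

```text
time: 36.5
tool_pos: [678.4, -209.8, 110.7]
tcp_rot: [-3.141, 0.001, 0.201]
contact_force: [-0.6, -0.2, 0.4]
grip_width: 72.6
finger_force: 0.0
```

Emit:
{"op": "servo_tool", "data": {
  "linear": [
    [0,0,0.1],
    [0,0,0.1],
    [0,0,0.1],
    [0,0,0.05],
    [0,0,0],
    [0,0,0],
    [0,0,0],
    [0,0,0]
  ],
  "spin": [0,0,0,0,0,0,0,0]
}}

```text
time: 37.5
tool_pos: [679.0, -211.4, 41.5]
tcp_rot: [3.141, -0.001, 0.2]
contact_force: [0.4, -0.0, -0.4]
grip_width: 72.4
finger_force: 0.0
```

```bash
python3 -c "
from h import *
find('5')" | grep -v dark
```

```text
T steel 324.9 221.0 [65.2 69.5] [ 441.9 -201.5]
T steel 364.2 161.0 [10.  31.1] [ 638.2 -330.4]
S steel 165.3 330.4 [15.9 18.7] [ 659.3 -322.3]
S steel 210.7 307.9 [23.7 27.3] [ 681.7 -211.2]
S steel 216.4 270.8 [19.1 43.8] [ 611.  -142.2]
S steel 222.9 214.5 [ 9.6 27.4] [479.8 -22.7]
S steel 188.7 221.5 [35.  59.1] [ 438.1 -109.8]
S steel 155.4 219.5 [11.  49.4] [ 372.6 -177.1]
[ 678.8 -211.3   41.2]
```

Emit:
{"op": "servo_tool", "data": {
  "linear": [
    [-0.004,0,0.05],
    [0,0,0.05],
    [0,0,0.04],
    [0,0,0.025],
    [0,0,0.015],
    [0,0,0.005],
    [0,0,0],
    [0,0,0]
  ],
  "spin": [0,0,0,0,0,0,0,0]
}}

```text
time: 38.6
tool_pos: [678.2, -211.5, 4.3]
tcp_rot: [3.141, -0.001, 0.2]
contact_force: [-0.8, -0.4, 0.7]
grip_width: 72.6
finger_force: 0.0
```

Emit:
{"op": "servo_tool", "data": {
  "linear": [
    [0,0,0],
    [0,0,0],
    [0,0,0],
    [0,0,0],
    [0,0,0],
    [0,0,0],
    [0,0,0],
    [0,0,0]
  ],
  "spin": [0,0,0,0,0,0,0,0],
  "hand": -1
}}

```text
time: 39.6
tool_pos: [678.0, -211.5, 4.1]
tcp_rot: [3.141, -0.0, 0.2]
contact_force: [-0.2, -0.4, 3.0]
grip_width: 60.2
finger_force: 30.0
```

Emit:
{"op": "servo_tool", "data": {
  "linear": [
    [0,0,-0.02],
    [0,0,-0.1],
    [0,0,-0.2],
    [0,0,-0.18],
    [0,0,-0.03],
    [0,0,0],
    [0,0,0],
    [0,0,0]
  ],
  "spin": [0,0,0,0,0,0,0,0]
}}

```text
time: 40.6
tool_pos: [677.3, -211.1, 108.3]
tcp_rot: [-3.14, 0.002, 0.2]
contact_force: [-0.6, 0.2, -1.7]
grip_width: 60.1
finger_force: 30.0
```

```bash
python3 - <<'E'
from h import *
plan((578.4,-18.4,110,.2,6))
E
```

```text
[[-0.049,-0.174,-0.001],[-0.049,-0.174,-0.002],[-0.049,-0.173,-0.001],[-0.048,-0.174,-0.002],[-0.049,-0.174,-0.001],[-0.049,-0.174,-0.001],[0,0,0],[0,0,0]] [np.float64(0.0),np.float64(0.0),np.float64(0.0),np.float64(0.0),np.float64(0.0),np.float64(0.0),0,0]
```

Emit:
{"op": "servo_tool", "data": {
  "linear": [
    [-0.049,-0.174,-0.001],
    [-0.049,-0.174,-0.002],
    [-0.049,-0.173,-0.001],
    [-0.048,-0.174,-0.002],
    [-0.049,-0.174,-0.001],
    [-0.049,-0.174,-0.001],
    [0,0,0],
    [0,0,0]
  ],
  "spin": [0,0,0,0,0,0,0,0]
}}

```text
time: 41.6
tool_pos: [579.4, -18.9, 111.3]
tcp_rot: [3.141, -0.0, 0.2]
contact_force: [0.1, -0.2, -1.3]
grip_width: 60.2
finger_force: 30.0
```

Emit:
{"op": "servo_tool", "data": {
  "linear": [
    [0,0,0.02],
    [0,0,0.04],
    [0,0,0.04],
    [0,0,0.01],
    [0,0,0],
    [0,0,0],
    [0,0,0],
    [0,0,0]
  ],
  "spin": [0,0,0,0,0,0,0,0]
}}

```text
time: 42.6
tool_pos: [579.2, -18.6, 89.7]
tcp_rot: [3.141, -0.0, 0.2]
contact_force: [0.0, -0.1, -0.8]
grip_width: 60.3
finger_force: 30.0
```

Emit:
{"op": "servo_tool", "data": {
  "linear": [
    [-0.004,-0.001,0.02],
    [0,0,0.01],
    [0,0,0.01],
    [0,0,0.01],
    [0,0,0.01],
    [0,0,0.01],
    [0,0,0.01],
    [0,0,0]
  ],
  "spin": [0,0,0,0,0,0,0,0]
}}

```text
time: 43.6
tool_pos: [578.2, -18.6, 73.3]
tcp_rot: [-3.142, 0.0, 0.2]
contact_force: [-0.2, -0.1, -1.3]
grip_width: 60.6
finger_force: 30.0
```

Emit:
{"op": "servo_tool", "data": {
  "linear": [
    [0,0,0.01],
    [0,0,0.01],
    [0,0,0.01],
    [0,0,0.01],
    [0,0,0.01],
    [0,0,0.005],
    [0,0,0],
    [0,0,0]
  ],
  "spin": [0,0,0,0,0,0,0,0]
}}

```text
time: 44.6
tool_pos: [578.3, -18.6, 62.6]
tcp_rot: [3.141, -0.0, 0.2]
contact_force: [1.0, -0.3, -0.9]
grip_width: 60.4
finger_force: 30.0
```

Emit:
{"op": "servo_tool", "data": {
  "linear": [
    [0,0,0],
    [0,0,0],
    [0,0,0],
    [0,0,-0.1],
    [0,0,-0.1],
    [0,0,-0.04],
    [0,0,0],
    [0,0,0]
  ],
  "spin": [0,0,0,0,0,0,0,0],
  "hand": 0.8
}}

```text
time: 45.6
tool_pos: [577.8, -18.5, 109.7]
tcp_rot: [-3.141, 0.001, 0.2]
contact_force: [0.3, 0.7, 0.4]
grip_width: 82.8
finger_force: 0.0
```

```bash
python3 - <<'E'
from h import *
find('6')
plan((546,-232,110,.2,5))
E
```

```text
T dark 334.0 188.8 [18.8 19.2] [ 544.5 -231.1]
T dark 305.3 146.0 [11.6 45.6] [ 681.3 -140. ]
S steel 165.3 330.4 [15.9 18.7] [ 659.3 -322.3]
S steel 224.6 233.1 [24.4 43. ] [533.1 -57.1]
S dark 172.2 274.3 [19.7 22.4] [ 547.8 -233. ]
[577.8 -18.5 109.7]
[[-0.074,0.203,-0.0],[-0.073,0.203,-0.001],[-0.074,0.203,0.0],[-0.073,0.203,-0.0],[-0.074,0.202,-0.001],[0,0,0],[0,0,0],[0,0,0]] [np.float64(-0.0),np.float64(-0.0),np.float64(-0.0),np.float64(-0.0),np.float64(-0.0),0,0,0]
```

Emit:
{"op": "servo_tool", "data": {
  "linear": [
    [-0.074,0.203,0],
    [-0.073,0.203,-0.001],
    [-0.074,0.203,0],
    [-0.073,0.203,0],
    [-0.074,0.202,-0.001],
    [0,0,0],
    [0,0,0],
    [0,0,0]
  ],
  "spin": [0,0,0,0,0,0,0,0]
}}

```text
time: 46.7
tool_pos: [546.5, -230.7, 110.7]
tcp_rot: [-3.141, 0.0, 0.202]
contact_force: [-1.0, -0.2, -0.2]
grip_width: 82.7
finger_force: 0.0
```

Emit:
{"op": "servo_tool", "data": {
  "linear": [
    [0,0,0.1],
    [0,0,0.1],
    [0,0,0.1],
    [0,0,0.05],
    [0,0,0],
    [0,0,0],
    [0,0,0],
    [0,0,0]
  ],
  "spin": [0,0,0,0,0,0,0,0]
}}

```text
time: 47.7
tool_pos: [546.6, -232.1, 41.4]
tcp_rot: [3.141, -0.001, 0.2]
contact_force: [-0.6, -0.1, -0.2]
grip_width: 82.6
finger_force: 0.0
```

```bash
python3 -c "
from h import *
find('7')
s=load('pics/scene7.png');c=load('pics/top6.png'); s6=load('pics/scene6.png')
im=np.zeros((600,800,3),np.uint8)
im[:,:400]=cv2.resize(s['frame'][235:295,150:190],(400,600),interpolation=cv2.INTER_CUBIC)
im[:,400:]=cv2.resize(s6['frame'][195:255,226:266],(400,600),interpolation=cv2.INTER_CUBIC)
cv2.imwrite('pics/c5.png',im)"
```

```text
T steel 323.2 254.8 [42.8 67.3] [ 337.9 -195.9]
T steel 375.0 208.5 [ 7.2 34.1] [ 485.4 -361.6]
T steel 386.7 172.0 [ 8.  25.2] [ 604.3 -403.5]
T steel 373.7 153.4 [29.6 58.1] [ 664.5 -362.5]
T dark 341.7 230.4 [28.1 51.1] [ 414.  -254.1]
T dark 317.3 182.3 [19.1 28.2] [ 563.9 -178.1]
T dark 342.1 156.0 [14.3 47.2] [ 652.3 -258.8]
S steel 165.4 330.4 [16.1 19. ] [ 659.4 -322.1]
S steel 171.4 233.1 [24.1 41.1] [ 440.5 -167.4]
S dark 162.1 276.7 [22.4 45.2] [ 537.3 -256. ]
S dark 190.0 236.9 [11.  30.1] [ 483.1 -135.8]
S dark 151.0 244.2 [33.1 65.4] [ 435.6 -228.2]
[ 546.5 -232.1   41.2]
```

View pics/c5.png

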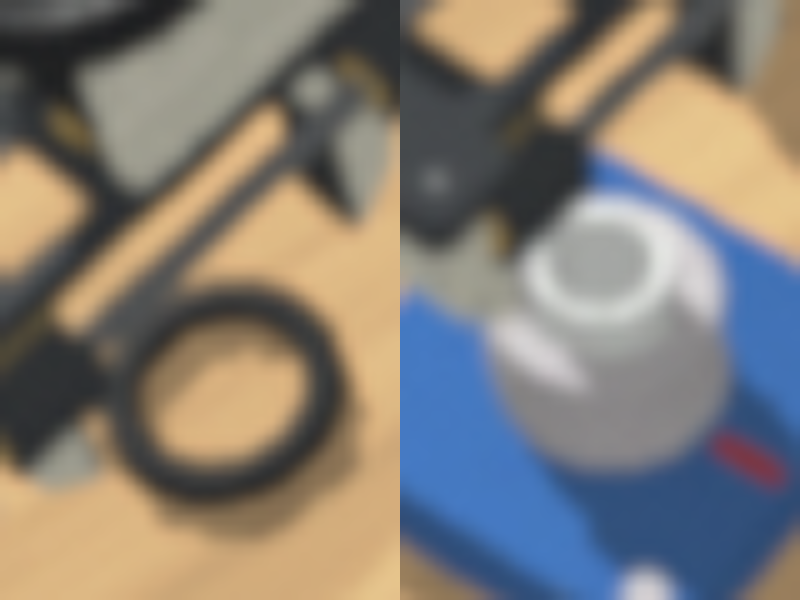

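The four steel discs sit level on the post, rim at (603,257). The black wear ring lies between the fingers, at about (230,395) in the left half. Gripping it now.

Emit:
{"op": "servo_tool", "data": {
  "linear": [
    [-0.002,0,0.05],
    [0,0,0.05],
    [0,0,0.04],
    [0,0,0.025],
    [0,0,0.015],
    [0,0,0.005],
    [0,0,0],
    [0,0,0]
  ],
  "spin": [0,0,0,0,0,0,0,0]
}}

```text
time: 48.8
tool_pos: [546.2, -232.1, 4.2]
tcp_rot: [3.141, -0.0, 0.2]
contact_force: [-0.9, 0.3, 0.7]
grip_width: 82.6
finger_force: 0.0
```

Emit:
{"op": "servo_tool", "data": {
  "linear": [
    [0,0,0],
    [0,0,0],
    [0,0,0],
    [0,0,0],
    [0,0,0],
    [0,0,0],
    [0,0,0],
    [0,0,0]
  ],
  "spin": [0,0,0,0,0,0,0,0],
  "hand": -1
}}

```text
time: 49.8
tool_pos: [546.0, -232.1, 3.9]
tcp_rot: [3.141, -0.0, 0.2]
contact_force: [-0.8, -0.0, 1.1]
grip_width: 60.3
finger_force: 30.0
```

Emit:
{"op": "servo_tool", "data": {
  "linear": [
    [0,0,-0.02],
    [0,0,-0.1],
    [0,0,-0.2],
    [0,0,-0.18],
    [0,0,-0.03],
    [0,0,0],
    [0,0,0],
    [0,0,0]
  ],
  "spin": [0,0,0,0,0,0,0,0]
}}

```text
time: 50.8
tool_pos: [545.5, -231.7, 108.6]
tcp_rot: [-3.14, 0.002, 0.2]
contact_force: [0.0, 0.5, -0.1]
grip_width: 60.6
finger_force: 30.0
```

```bash
python3 - <<'E'
from h import *
plan((578.4,-18.4,110,.2,6))
E
```

```text
[[0.062,-0.169,-0.001],[0.062,-0.169,-0.001],[0.063,-0.168,-0.002],[0.062,-0.169,-0.001],[0.062,-0.169,-0.001],[0.062,-0.169,-0.001],[0,0,0],[0,0,0]] [np.float64(-0.0),np.float64(-0.0),np.float64(-0.0),np.float64(-0.0),np.float64(-0.0),np.float64(-0.0),0,0]
```

Emit:
{"op": "servo_tool", "data": {
  "linear": [
    [0.062,-0.169,-0.001],
    [0.062,-0.169,-0.001],
    [0.063,-0.168,-0.002],
    [0.062,-0.169,-0.001],
    [0.062,-0.169,-0.001],
    [0.062,-0.169,-0.001],
    [0,0,0],
    [0,0,0]
  ],
  "spin": [0,0,0,0,0,0,0,0]
}}

```text
time: 51.8
tool_pos: [578.7, -19.0, 110.8]
tcp_rot: [3.141, 0.001, 0.2]
contact_force: [-0.1, -0.5, -0.9]
grip_width: 60.5
finger_force: 30.0
```

Emit:
{"op": "servo_tool", "data": {
  "linear": [
    [0,0,0.02],
    [0,0,0.04],
    [0,0,0.04],
    [0,0,0.01],
    [0,0,0],
    [0,0,0],
    [0,0,0],
    [0,0,0]
  ],
  "spin": [0,0,0,0,0,0,0,0]
}}

```text
time: 52.8
tool_pos: [579.0, -18.6, 89.5]
tcp_rot: [3.141, -0.0, 0.2]
contact_force: [0.6, -0.1, 0.1]
grip_width: 60.6
finger_force: 30.0
```

Emit:
{"op": "servo_tool", "data": {
  "linear": [
    [-0.003,-0.001,0.02],
    [0,0,0.01],
    [0,0,0.01],
    [0,0,0.01],
    [0,0,0.01],
    [0,0,0.01],
    [0,0,0.01],
    [0,0,0]
  ],
  "spin": [0,0,0,0,0,0,0,0]
}}

```text
time: 53.8
tool_pos: [578.5, -18.7, 73.3]
tcp_rot: [3.141, -0.0, 0.2]
contact_force: [1.2, -0.2, 0.0]
grip_width: 60.5
finger_force: 30.0
```

Emit:
{"op": "servo_tool", "data": {
  "linear": [
    [0,0,0.005],
    [0,0,0.004],
    [0,0,0],
    [0,0,0],
    [0,0,0],
    [0,0,0],
    [0,0,0],
    [0,0,0]
  ],
  "spin": [0,0,0,0,0,0,0,0]
}}

```text
time: 54.8
tool_pos: [578.4, -18.6, 71.6]
tcp_rot: [3.141, -0.0, 0.2]
contact_force: [3.0, -0.6, 0.5]
grip_width: 60.4
finger_force: 30.0
```

Emit:
{"op": "servo_tool", "data": {
  "linear": [
    [0,0,0],
    [0,0,0],
    [0,0,0],
    [0,0,-0.1],
    [0,0,-0.3],
    [0,0,-0.1],
    [0,0,0],
    [0,0,0]
  ],
  "spin": [0,0,0,0,0,0,0,0],
  "hand": 0.8
}}

```text
time: 55.8
tool_pos: [577.4, -18.4, 170.1]
tcp_rot: [-3.141, 0.002, 0.2]
contact_force: [-0.2, 0.5, -0.3]
grip_width: 82.7
finger_force: 0.0
```

```bash
python3 - <<'E'
from h import *
c=snap("top","pics/top8.png"); s=snap("scene","pics/scene8.png")
im=np.zeros((600,800,3),np.uint8)
im[:,:400]=cv2.resize(s['frame'][195:255,226:266],(400,600),interpolation=cv2.INTER_CUBIC)
c0=load("pics/top6.png")
im[:,400:]=cv2.resize(c0['frame'][190:250,170:210],(400,600),interpolation=cv2.INTER_CUBIC)
cv2.imwrite('pics/c6.png',im)
# screw: yellow flange in top0/top6, bar from scene0
for z in(79,):
    fit(c0,"flangeT",(174,198,206,238),(15,90,80),(40,255,255),z); fit(s,"flS",(254,135,293,172),(15,90,60),(40,255,255),z)
E
```

```text
flangeT 189.0 215.8 [18.1 18.3] [438.  211.3]
flangeT 225.7 215.3 [ 32.7 174.1] [442.6 104. ]
flS 282.0 146.1 [29.  54.9] [433.  241.3]
```

View pics/c6.png

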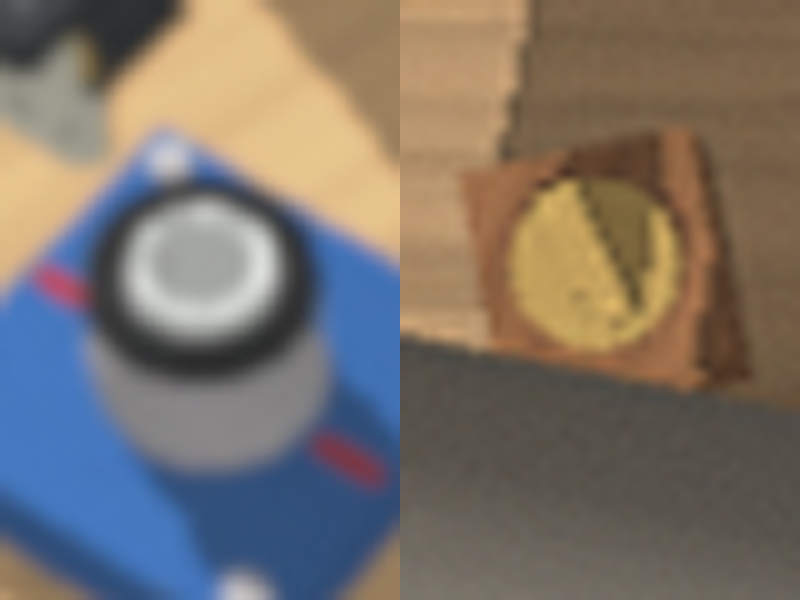

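The wear disc is on top and the stack is complete. For the screw, the bar's right edge runs from (585,180) to (640,310) in the right half, and its top shows in the earlier scene crop.

```bash
python3 - <<'E'
from h import *
c=load("pics/top6.png"); s=load("pics/scene8.png"); k=4.5
for L in([(185,180),(240,310)],):
    P=[ray(c,170+(x-k)/10,190+(y-k)/10,112) for x,y in L]; d=P[0]-P[1]; print("T edge",P[0].round(1),P[1].round(1),np.linalg.norm(d),np.degrees(np.arctan2(d[1],d[0])))
# candidate overlay: screw at (xs,ys), yaw
def bar(x,y,a,z):
    ca,sa=np.cos(a),np.sin(a); return np.array([[x+u*ca-v*sa,y+u*sa+v*ca,z] for u,v in((20,6),(20,-6),(-20,-6),(-20,6))])
im=np.zeros((600,800,3),np.uint8)
s0=load("pics/scene0.png")
for x,y,a,col in((438.5,210.8,np.radians(20),(0,255,0)),):
  pass
A=cv2.resize(c['frame'][200:230,169:209],(400,300),interpolation=cv2.INTER_CUBIC); A=cv2.resize(c['frame'][195:235,170:210],(400,400),interpolation=cv2.INTER_CUBIC)
B=cv2.resize(s['frame'][135:175,254:294],(400,400),interpolation=cv2.INTER_CUBIC)
x,y,a=437.9,210.8,np.radians(21)
t=np.linspace(0,2*np.pi,40); F=np.c_[x+25*np.cos(t),y+25*np.sin(t),0*t+79]
for im_,cc,u0,v0 in((A,c,170,195),(B,s,254,135)):
    for q in proj(cc,F): cv2.circle(im_,tuple(((q-[u0,v0])*10+4.5).astype(int)),1,(255,0,0),-1)
    cv2.polylines(im_,[((proj(cc,bar(x,y,a,112))-[u0,v0])*10+4.5).astype(np.int32)],True,(0,0,255),1)
cv2.imwrite("pics/c7.png",np.hstack([A,B]))
print(np.round(monitor.get_obs()["tool_pos"],1))
E
```

```text
T edge [457.8 211.4 112. ] [420.9 193.9 112. ] 40.75156428628537 25.405236649311867
[577.3 -18.4 169.8]
```

View pics/c7.png

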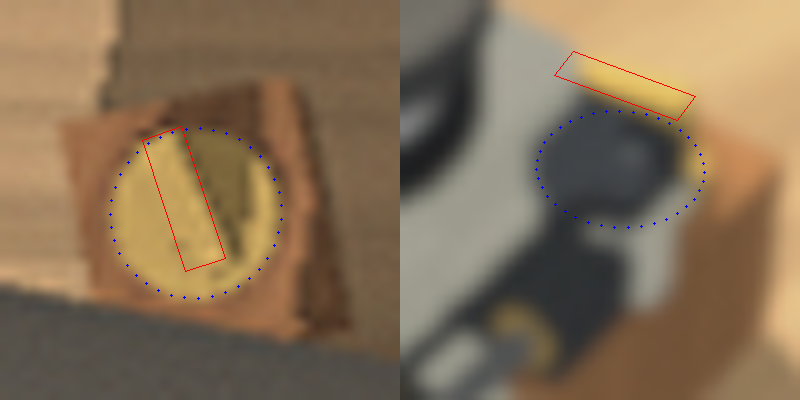

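```bash
python3 - <<'E'
from h import *
plan((437.5,210.5,150,.44,8))
c=load("pics/top0.png"); s=load("pics/scene0.png")
def bar(x,y,a,z):
    ca,sa=np.cos(a),np.sin(a); return np.array([[x+u*ca-v*sa,y+u*sa+v*ca,z] for u,v in((20,6),(20,-6),(-20,-6),(-20,6))])
O=[]
for cc,u0,v0 in((c,175,200),(s,259,138)):
    I=cv2.resize(cc['frame'][v0:v0+28,u0:u0+28],(392,392),interpolation=cv2.INTER_CUBIC); J=I.copy()
    x,y,a=437.9,210.8,np.radians(25)
    t=np.linspace(0,2*np.pi,50); F=np.c_[x+25*np.cos(t),y+25*np.sin(t),0*t+79]
    for q in proj(cc,F): cv2.circle(J,tuple(((q-[u0,v0])*14+6.5).astype(int)),1,(255,0,0),-1)
    cv2.polylines(J,[((proj(cc,bar(x,y,a,112))-[u0,v0])*14+6.5).astype(np.int32)],True,(0,0,255),1)
    O.append(J)
cv2.imwrite("pics/c8.png",np.hstack(O))
E
```

```text
[[-0.057,-0.158,0.012],[-0.053,-0.159,0.013],[-0.047,-0.161,0.012],[-0.043,-0.162,0.012],[-0.038,-0.163,0.013],[-0.034,-0.164,0.012],[-0.028,-0.166,0.013],[-0.023,-0.166,0.012]] [np.float64(-0.019),np.float64(-0.019),np.float64(-0.019),np.float64(-0.019),np.float64(-0.019),np.float64(-0.02),np.float64(-0.019),np.float64(-0.019)]
```

View pics/c8.png

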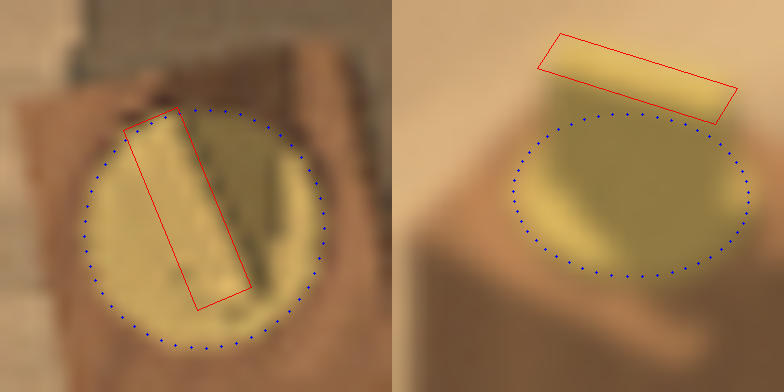

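Emit:
{"op": "servo_tool", "data": {
  "linear": [
    [-0.057,-0.158,0.012],
    [-0.053,-0.159,0.013],
    [-0.047,-0.161,0.012],
    [-0.043,-0.162,0.012],
    [-0.038,-0.163,0.013],
    [-0.034,-0.164,0.012],
    [-0.028,-0.166,0.013],
    [-0.023,-0.166,0.012]
  ],
  "spin": [-0.019,-0.019,-0.019,-0.019,-0.019,-0.02,-0.019,-0.019],
  "hand": 0
}}

```text
time: 56.9
tool_pos: [437.1, 211.1, 150.5]
tcp_rot: [-3.141, 0.002, 0.441]
contact_force: [0.2, 0.1, 0.0]
grip_width: 45.6
finger_force: 0.0
```

Emit:
{"op": "servo_tool", "data": {
  "linear": [
    [0,0,0],
    [0,0,0],
    [0,0,0],
    [0,0,0.02],
    [0,0,0],
    [0,0,0],
    [0,0,0],
    [0,0,0]
  ],
  "spin": [0,0,0,0,0,0,0,0]
}}

```text
time: 57.9
tool_pos: [438.3, 210.4, 147.8]
tcp_rot: [3.141, -0.0, 0.44]
contact_force: [-0.4, 0.9, 0.2]
grip_width: 46.1
finger_force: 0.0
```

```bash
python3 - <<'E'
from h import *
o=monitor.get_obs(); print(o["tool_pos"],o["tcp_rot"])
plan((437.8,210.5,95,.445,5),(437.8,210.5,86,.445,3))
E
```

```text
[438.34215103 210.42149715 147.76908204] [ 3.14145675e+00 -1.55615818e-04  4.40478316e-01]
[[-0.0,-0.0,0.053],[-0.001,-0.001,0.053],[-0.0,0.0,0.052],[-0.001,-0.0,0.053],[-0.0,-0.001,0.053],[-0.0,0.0,0.015],[-0.0,0.0,0.015],[-0.0,0.0,0.015]] [np.float64(-0.001),np.float64(-0.0),np.float64(-0.001),np.float64(-0.0),np.float64(-0.001),np.float64(0.0),np.float64(0.0),np.float64(0.0)]
```

Emit:
{"op": "servo_tool", "data": {
  "linear": [
    [-0.002,-0.001,0.053],
    [0,0,0.053],
    [0,0,0.053],
    [0,0,0.053],
    [0,0,0.053],
    [0,0,0.02],
    [0,0,0.015],
    [0,0,0.01]
  ],
  "spin": [-0.003,0,0,0,0,0,0,0]
}}

```text
time: 58.9
tool_pos: [438.0, 210.4, 85.7]
tcp_rot: [3.141, -0.0, 0.445]
contact_force: [0.9, -0.1, 0.5]
grip_width: 45.6
finger_force: 0.0
```

Emit:
{"op": "servo_tool", "data": {
  "linear": [
    [0,0,0],
    [0,0,0],
    [0,0,0],
    [0,0,0],
    [0,0,0],
    [0,0,0],
    [0,0,0],
    [0,0,0]
  ],
  "spin": [0,0,0,0,0,0,0,0],
  "hand": -1
}}

```text
time: 59.9
tool_pos: [437.9, 210.5, 85.8]
tcp_rot: [3.142, -0.0, 0.445]
contact_force: [-1.6, 0.3, 2.2]
grip_width: 11.7
finger_force: 30.0
```

Emit:
{"op": "servo_tool", "data": {
  "linear": [
    [0,0,-0.01],
    [0,0,-0.05],
    [0,0,-0.1],
    [0,0,-0.1],
    [0,0,-0.1],
    [0,0,-0.1],
    [0,0,-0.04],
    [0,0,0]
  ],
  "spin": [0,0,0,0,0,0,0,0]
}}

```text
time: 60.9
tool_pos: [437.9, 210.4, 186.0]
tcp_rot: [3.141, -0.001, 0.445]
contact_force: [0.4, -0.5, -2.6]
grip_width: 11.2
finger_force: 30.0
```

```bash
python3 - <<'E'
from h import *
c=snap("top","pics/top9.png"); s=snap("scene","pics/scene9.png")
o=monitor.get_obs(); print(o["tool_pos"],o["tcp_rot"],o["contact_force"])
plan((578.4,-18.5,185,.504,10))
x,y,z=o["tool_pos"];z-=11.8;a=o["tcp_rot"][2]
u0,v0=254,85; J=cv2.resize(s["frame"][v0:v0+80,u0:u0+60],(600,800),interpolation=cv2.INTER_CUBIC)
t=np.linspace(0,2*np.pi,50)
for R,zz in((25,z),(25,z+5),(13.5,z-10),(8,z-69)):
    for q in proj(s,np.c_[x+R*np.cos(t),y+R*np.sin(t),0*t+zz]): cv2.circle(J,tuple(((q-[u0,v0])*10+4.5).astype(int)),1,(255,0,0),-1)
cv2.imwrite("pics/c9.png",cv2.resize(J,(450,600)))
E
```

```text
[437.44470696 210.24700609 185.05818038] [-3.14154663e+00  1.24729877e-03  4.45138379e-01] [ 0.50094122 -0.49590945 -2.07340848]
[[0.014,0.134,0.0],[0.014,0.133,0.0],[0.013,0.134,0.0],[0.012,0.134,0.0],[0.011,0.134,0.0],[0.01,0.134,0.0],[0.01,0.134,0.0],[0.009,0.134,0.0]] [np.float64(-0.004),np.float64(-0.003),np.float64(-0.004),np.float64(-0.004),np.float64(-0.004),np.float64(-0.003),np.float64(-0.004),np.float64(-0.004)]
[[0.008,0.134,0.0],[0.007,0.134,0.0],[0,0,0],[0,0,0],[0,0,0],[0,0,0],[0,0,0],[0,0,0]] [np.float64(-0.004),np.float64(-0.003),0,0,0,0,0,0]
```

View pics/c9.png

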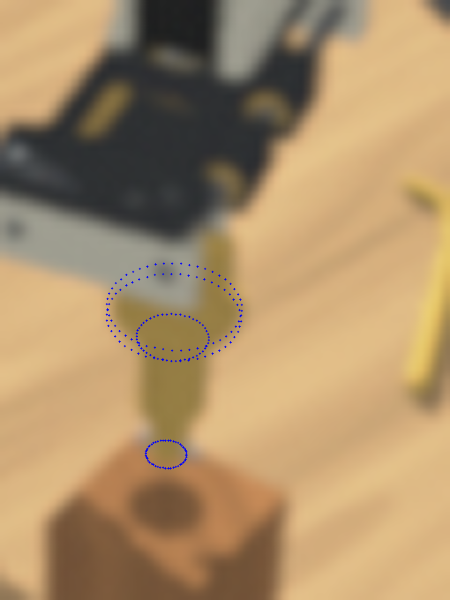

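The screw hangs upright and its overlay matches to within about 1 mm. Now moving over the post.

Emit:
{"op": "servo_tool", "data": {
  "linear": [
    [0.014,0.134,0],
    [0.014,0.133,0],
    [0.013,0.134,0],
    [0.012,0.134,0],
    [0.011,0.134,0],
    [0.01,0.134,0],
    [0.01,0.134,0],
    [0.009,0.134,0]
  ],
  "spin": [-0.004,-0.003,-0.004,-0.004,-0.004,-0.003,-0.004,-0.004]
}}

```text
time: 62.0
tool_pos: [550.6, 26.6, 184.5]
tcp_rot: [-3.14, 0.002, 0.492]
contact_force: [0.0, 0.9, -2.9]
grip_width: 11.6
finger_force: 30.0
```

Emit:
{"op": "servo_tool", "data": {
  "linear": [
    [0.008,0.134,0],
    [0.007,0.134,0],
    [0,0,0],
    [0,0,0],
    [0,0,0],
    [0,0,0],
    [0,0,0],
    [0,0,0]
  ],
  "spin": [-0.004,-0.003,0,0,0,0,0,0]
}}

```text
time: 63.0
tool_pos: [578.7, -18.3, 185.8]
tcp_rot: [3.141, -0.0, 0.503]
contact_force: [1.0, -1.0, -2.8]
grip_width: 11.6
finger_force: 30.0
```

```bash
python3 - <<'E'
from h import *
s=snap("scene","pics/scene10.png"); o=monitor.get_obs(); print(o["tool_pos"],o["tcp_rot"],o["contact_force"],o["joint_positions"])
x,y,z=o["tool_pos"];z-=11.8
u0,v0=222,165; J=cv2.resize(s["frame"][v0:v0+70,u0:u0+50],(500,700),interpolation=cv2.INTER_CUBIC)
t=np.linspace(0,2*np.pi,50)
for X,Y,R,zz,col in((x,y,25,z,(255,0,0)),(x,y,13.5,z-10,(255,0,0)),(x,y,8,z-69,(255,0,0)),(578.4,-18.5,18,78,(0,0,255)),(578.4,-18.5,15,78,(0,0,255))):
    for q in proj(s,np.c_[X+R*np.cos(t),Y+R*np.sin(t),0*t+zz]): cv2.circle(J,tuple(((q-[u0,v0])*10+4.5).astype(int)),1,col,-1)
cv2.imwrite("pics/c10.png",cv2.resize(J,(428,600)))
E
```

```text
[578.75982853 -18.28634079 185.77820049] [ 3.14145639e+00 -8.87787811e-05  5.03348733e-01] [ 0.81290673 -0.36182591 -2.91909475] [-1.63882751e-01  4.74049160e-01  1.43380188e+00 -5.52082617e-05
  1.23358755e+00  9.03583111e-01]
```

View pics/c10.png

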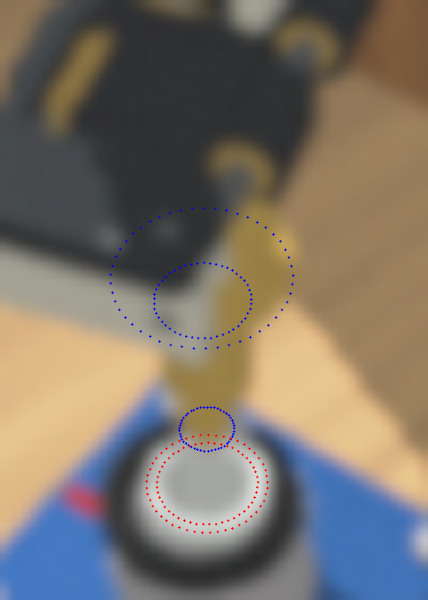

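Emit:
{"op": "servo_tool", "data": {
  "linear": [
    [0,0,0.04],
    [0,0,0.04],
    [0,0,0.04],
    [0,0,0.04],
    [0,0,0.04],
    [0,0,0.03],
    [0,0,0],
    [0,0,0]
  ],
  "spin": [0,0,0,0,0,0,0,0]
}}

```text
time: 64.05
tool_pos: [579.0, -18.4, 140.0]
tcp_rot: [3.141, -0.0, 0.503]
contact_force: [0.1, 0.2, -2.0]
grip_width: 11.9
finger_force: 30.0
```

Emit:
{"op": "servo_tool", "data": {
  "linear": [
    [0,0,0.01],
    [0,0,0.01],
    [0,0,0.01],
    [0,0,0.01],
    [0,0,0.01],
    [0,0,0.01],
    [0,0,0],
    [0,0,0]
  ],
  "spin": [0,0,0,0,0,0,0,0]
}}

```text
time: 65.05
tool_pos: [578.8, -18.4, 127.7]
tcp_rot: [3.141, -0.0, 0.503]
contact_force: [-0.2, -0.4, -2.6]
grip_width: 11.8
finger_force: 30.0
```

Emit:
{"op": "servo_tool", "data": {
  "linear": [
    [0,0,0.01],
    [0,0,0.01],
    [0,0,0.01],
    [0,0,0.01],
    [0,0,0.01],
    [0,0,0.01],
    [0,0,0],
    [0,0,0]
  ],
  "spin": [0,0,0,0,0,0,0,0]
}}

```text
time: 66.05
tool_pos: [578.8, -18.4, 115.7]
tcp_rot: [3.141, -0.0, 0.503]
contact_force: [-1.0, 0.6, -2.3]
grip_width: 11.8
finger_force: 30.0
```

Emit:
{"op": "servo_tool", "data": {
  "linear": [
    [0,0,0.01],
    [0,0,0.01],
    [0,0,0.01],
    [0,0,0.005],
    [0,0,0],
    [0,0,0],
    [0,0,0],
    [0,0,0]
  ],
  "spin": [0,0,0,0,0,0,0,0]
}}

```text
time: 67.05
tool_pos: [578.8, -18.4, 108.8]
tcp_rot: [3.141, -0.0, 0.503]
contact_force: [-0.1, 0.1, -2.9]
grip_width: 11.8
finger_force: 30.0
```

Emit:
{"op": "servo_tool", "data": {
  "linear": [
    [0,0,0.006],
    [0,0,0.006],
    [0,0,0.006],
    [0,0,0.006],
    [0,0,0.006],
    [0,0,0],
    [0,0,0],
    [0,0,0]
  ],
  "spin": [0,0,0,0,0,0,0,0]
}}

```text
time: 68.05
tool_pos: [578.8, -18.4, 102.8]
tcp_rot: [3.141, -0.0, 0.503]
contact_force: [0.0, 0.5, -1.9]
grip_width: 11.9
finger_force: 30.0
```

Emit:
{"op": "servo_tool", "data": {
  "linear": [
    [0,0,0.005],
    [0,0,0.005],
    [0,0,0.005],
    [0,0,0.005],
    [0,0,0],
    [0,0,0],
    [0,0,0],
    [0,0,0]
  ],
  "spin": [0,0,0,0,0,0,0,0]
}}

```text
time: 69.05
tool_pos: [578.8, -18.4, 98.8]
tcp_rot: [3.141, -0.0, 0.503]
contact_force: [0.2, 0.4, -2.9]
grip_width: 11.8
finger_force: 30.0
```

Emit:
{"op": "servo_tool", "data": {
  "linear": [
    [0,0,0.004],
    [0,0,0.004],
    [0,0,0.003],
    [0,0,0],
    [0,0,0],
    [0,0,0],
    [0,0,0],
    [0,0,0]
  ],
  "spin": [0,0,0,0,0,0,0,0]
}}

```text
time: 70.05
tool_pos: [578.8, -18.4, 96.5]
tcp_rot: [3.141, 0.0, 0.503]
contact_force: [-0.7, -0.8, -2.9]
grip_width: 11.7
finger_force: 30.0
```

Emit:
{"op": "servo_tool", "data": {
  "linear": [
    [0,0,0.003],
    [0,0,0.002],
    [0,0,0],
    [0,0,0],
    [0,0,0],
    [0,0,0],
    [0,0,0],
    [0,0,0]
  ],
  "spin": [0,0,0,0,0,0,0,0]
}}

```text
time: 71.05
tool_pos: [578.8, -18.4, 95.5]
tcp_rot: [3.141, -0.0, 0.503]
contact_force: [-0.0, -0.0, -2.6]
grip_width: 12.0
finger_force: 30.0
```

Emit:
{"op": "servo_tool", "data": {
  "linear": [
    [0,0,0.002],
    [0,0,0.001],
    [0,0,0],
    [0,0,0],
    [0,0,0],
    [0,0,0],
    [0,0,0],
    [0,0,0]
  ],
  "spin": [0,0,0,0,0,0,0,0]
}}

```text
time: 72.05
tool_pos: [578.8, -18.4, 94.9]
tcp_rot: [3.141, -0.0, 0.503]
contact_force: [0.5, -0.3, -0.3]
grip_width: 11.8
finger_force: 30.0
```

Emit:
{"op": "servo_tool", "data": {
  "linear": [
    [0,0,0.002],
    [0,0,0],
    [0,0,0],
    [0,0,0],
    [0,0,0],
    [0,0,0],
    [0,0,0],
    [0,0,0]
  ],
  "spin": [0,0,0,0,0,0,0,0]
}}

```text
time: 73.05
tool_pos: [578.9, -18.4, 94.6]
tcp_rot: [3.141, -0.0, 0.503]
contact_force: [-0.7, -0.7, 2.4]
grip_width: 12.1
finger_force: 30.0
```

Resting lightly on the lower thread. Starting to wind clockwise at 4 mm/rad.

Emit:
{"op": "servo_tool", "data": {
  "linear": [
    [0,0,0],
    [0,0,0.001],
    [0,0,0.001],
    [0,0,0.001],
    [0,0,0.001],
    [0,0,0],
    [0,0,0],
    [0,0,0]
  ],
  "spin": [0.032,0.032,0.032,0.032,0.032,0,0,0]
}}

```text
time: 74.05
tool_pos: [578.8, -18.5, 93.7]
tcp_rot: [3.141, -0.0, 0.252]
contact_force: [0.6, 0.7, 1.0]
grip_width: 11.8
finger_force: 30.0
```

Emit:
{"op": "servo_tool", "data": {
  "linear": [
    [0,0,0.001],
    [0,0,0.001],
    [0,0,0.001],
    [0,0,0.001],
    [0,0,0.001],
    [0,0,0],
    [0,0,0],
    [0,0,0]
  ],
  "spin": [0.032,0.032,0.032,0.032,0.032,0.016,0,0]
}}

```text
time: 75.05
tool_pos: [578.7, -18.4, 92.6]
tcp_rot: [3.142, 0.0, -0.024]
contact_force: [0.5, 0.2, 0.5]
grip_width: 11.5
finger_force: 30.0
```

Emit:
{"op": "servo_tool", "data": {
  "linear": [
    [0,0,0.001],
    [0,0,0.001],
    [0,0,0.001],
    [0,0,0.001],
    [0,0,0.001],
    [0,0,0.001],
    [0,0,0],
    [0,0,0]
  ],
  "spin": [0.032,0.032,0.032,0.032,0.032,0.032,0,0]
}}

```text
time: 76.05
tool_pos: [578.6, -18.5, 91.3]
tcp_rot: [3.141, 0.0, -0.325]
contact_force: [-0.9, -0.3, -1.3]
grip_width: 12.2
finger_force: 30.0
```

```bash
python3 -c "
from h import *
o=monitor.get_obs(); print(o['moment'],o['contact_force'],o['joint_positions'])"
```

```text
[-0.0737105   0.06148714 -0.00674385] [-0.85677207 -0.28605277 -1.26944977] [-1.64222813e-01  5.74375032e-01  1.54793084e+00 -3.36690805e-04
  1.01980921e+00  1.73180959e+00]
```

Emit:
{"op": "servo_tool", "data": {
  "linear": [
    [0,0,0.001],
    [0,0,0.001],
    [0,0,0.001],
    [0,0,0.001],
    [0,0,0.001],
    [0,0,0.001],
    [0,0,0],
    [0,0,0]
  ],
  "spin": [0.032,0.032,0.032,0.032,0.032,0.032,0,0]
}}

```text
time: 77.05
tool_pos: [578.7, -18.4, 90.2]
tcp_rot: [3.141, 0.0, -0.626]
contact_force: [-0.0, -0.0, -0.5]
grip_width: 11.5
finger_force: 30.0
```

```bash
python3 -c "
from h import *
o=monitor.get_obs(); print(o['moment'],o['contact_force'])"
```

```text
[0.04247611 0.01133444 0.00141229] [-0.04477439 -0.01064934 -0.50880574]
```

Emit:
{"op": "servo_tool", "data": {
  "linear": [
    [0,0,0.001],
    [0,0,0.001],
    [0,0,0.001],
    [0,0,0],
    [0,0,0],
    [0,0,0],
    [0,0,0],
    [0,0,0]
  ],
  "spin": [0.032,0.032,0.032,0,0,0,0,0]
}}

```text
time: 78.05
tool_pos: [578.8, -18.4, 89.8]
tcp_rot: [-3.142, -0.0, -0.778]
contact_force: [0.6, 0.7, 1.6]
grip_width: 11.7
finger_force: 30.0
```

```bash
python3 -c "
from h import *
o=monitor.get_obs(); print(o['moment'],o['contact_force'])"
```

```text
[0.13946962 0.06563295 0.03113736] [0.63142477 0.72417405 1.57437366]
```

Emit:
{"op": "servo_tool", "data": {
  "linear": [
    [0,0,0.001],
    [0,0,0],
    [0,0,0.001],
    [0,0,0],
    [0,0,0],
    [0,0,0],
    [0,0,0],
    [0,0,0]
  ],
  "spin": [0.032,0.032,0.032,0,0,0,0,0]
}}

```text
time: 79.05
tool_pos: [579.2, -18.5, 89.8]
tcp_rot: [-3.141, -0.001, -0.929]
contact_force: [-0.2, -1.5, 4.6]
grip_width: 11.8
finger_force: 30.0
```

```bash
python3 -c "
from h import *
o=monitor.get_obs(); print(o['moment'],o['contact_force'])"
```

```text
[0.07812646 0.08096384 0.00972842] [-0.16392761 -1.46004341  4.61894905]
```

Emit:
{"op": "servo_tool", "data": {
  "linear": [
    [0,0,0],
    [0,0,0],
    [0,0,0],
    [0,0,0],
    [0,0,0],
    [0,0,0],
    [0,0,0],
    [0,0,0]
  ],
  "spin": [0.02,0.02,0.02,0,0,0,0,0]
}}

```text
time: 80.05
tool_pos: [579.2, -18.5, 89.8]
tcp_rot: [-3.141, -0.001, -1.023]
contact_force: [0.4, 0.1, 5.6]
grip_width: 11.9
finger_force: 30.0
```

```bash
python3 -c "
from h import *
o=monitor.get_obs(); print(o['moment'],o['contact_force'])"
```

```text
[ 0.11163024  0.07820322 -0.00140638] [0.44617822 0.12107945 5.57689768]
```

Emit:
{"op": "servo_tool", "data": {
  "linear": [
    [0,0,0],
    [0,0,0],
    [0,0,0],
    [0,0,0],
    [0,0,0],
    [0,0,0],
    [0,0,0],
    [0,0,0]
  ],
  "spin": [0.016,0.016,0.016,0,0,0,0,0]
}}

```text
time: 81.05
tool_pos: [579.2, -18.5, 89.8]
tcp_rot: [-3.141, -0.001, -1.098]
contact_force: [-0.4, 0.4, 5.7]
grip_width: 12.1
finger_force: 30.0
```

```bash
python3 -c "
from h import *
o=monitor.get_obs(); print(o['moment'],o['contact_force'])"
```

```text
[0.091083   0.04282731 0.04497431] [-0.42286128  0.4291115   5.71219057]
```

Emit:
{"op": "servo_tool", "data": {
  "linear": [
    [0,0,0],
    [0,0,0],
    [0,0,0],
    [0,0,0],
    [0,0,0],
    [0,0,0],
    [0,0,0],
    [0,0,0]
  ],
  "spin": [0.016,0.016,0,0,0,0,0,0]
}}

```text
time: 82.05
tool_pos: [579.2, -18.5, 89.8]
tcp_rot: [-3.141, -0.001, -1.148]
contact_force: [0.9, -0.5, 6.1]
grip_width: 12.1
finger_force: 30.0
```

```bash
python3 -c "
from h import *
o=monitor.get_obs(); print(o['moment'],o['contact_force'],o['tcp_rot'])"
```

```text
[0.09141263 0.03394416 0.01856961] [ 0.88708452 -0.51449577  6.05707768] [-3.14065914e+00 -8.58203321e-04 -1.14840766e+00]
```

The flange is flush at about 1.39 rad clockwise of the lines, seated with about 6 N of vertical contact force. Releasing and checking.

Emit:
{"op": "servo_tool", "data": {
  "linear": [
    [0,0,0],
    [0,0,0],
    [0,0,0],
    [0,0,0],
    [0,0,-0.02],
    [0,0,-0.1],
    [0,0,-0.2],
    [0,0,-0.1]
  ],
  "spin": [0,0,0,0,0,0,0,0],
  "hand": 0
}}

```text
time: 83.05
tool_pos: [579.6, -18.5, 175.8]
tcp_rot: [-3.139, -0.002, -1.149]
contact_force: [0.0, 0.4, -0.5]
grip_width: 45.7
finger_force: 0.0
```

Emit:
{"op": "servo_tool", "data": {
  "linear": [
    [-0.2,0,-0.1],
    [-0.25,0,0],
    [-0.25,0,0],
    [-0.2,0,0],
    [0,0,0],
    [0,0,0],
    [0,0,0],
    [0,0,0]
  ],
  "spin": [0,0,0,0,0,0,0,0]
}}

```text
time: 84.05
tool_pos: [505.5, 144.9, 193.2]
tcp_rot: [3.141, -0.0, -1.151]
contact_force: [-0.3, 0.6, 0.1]
grip_width: 45.9
finger_force: 0.0
```

```bash
python3 - <<'E'
from h import *
c=snap("top","pics/top11.png"); s=snap("scene","pics/scene11.png")
def bar(x,y,a,z):
    ca,sa=np.cos(a),np.sin(a); return np.array([[x+u*ca-v*sa,y+u*sa+v*ca,z] for u,v in((20,6),(20,-6),(-20,-6),(-20,6))])
O=[]
for cc,u0,v0 in((c,250,150),(s,226,190)):
    I=cv2.resize(cc['frame'][v0:v0+40,u0:u0+40],(400,400),interpolation=cv2.INTER_CUBIC); J=I.copy()
    x,y,a=578.6,-18.4,-1.148
    t=np.linspace(0,2*np.pi,50)
    for q in proj(cc,np.c_[x+25*np.cos(t),y+25*np.sin(t),0*t+78]): cv2.circle(J,tuple(((q-[u0,v0])*10+4.5).astype(int)),1,(255,0,0),-1)
    cv2.polylines(J,[((proj(cc,bar(x,y,a,116))-[u0,v0])*10+4.5).astype(np.int32)],True,(0,0,255),1)
    O.append(np.vstack([I[:300],J[50:350]]))
cv2.imwrite("pics/c11.png",np.hstack(O))
E
```

```text
(no output)
```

View pics/c11.png

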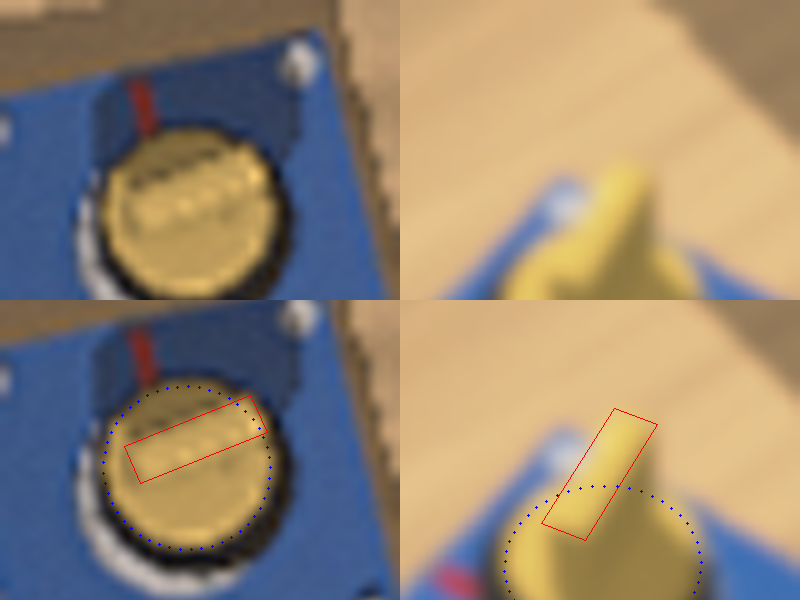

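The flange ring overlay fits flush at rim height, and the bar angle matches the commanded -1.15 rad (about 1.39 rad clockwise of the lines). The robot is clear, so I'm handing in.

```bash
python3 -c "
from plant import workorder
print(workorder.close_job())"
```

```text
the job is handed in; nothing more can be done
None
```

I handed the job in at about 84 s: cap in the tray, four steel discs then the black wear disc on the post, and the brass screw wound home with its flange flush (about 1.39 rad clockwise of the red lines, though I felt no clear tightening torque). However, on the first disc pick I pressed the fingertips on the bench at about 132–136 N, past the 120 N wrist limit, so the run may be judged a failure.

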